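# Close the vial purge cell over an inverted vial and hold it shut

## Robot

A 6-joint arm with a two-finger parallel gripper is mounted at the origin on a cart in front of the work surface, level with it; the furniture and walls round the work are solid. World frame = base frame: x ahead of the robot, y to its left, z up, the work surface at z = 0. Lengths are in m, angles in rad, forces in N, time in s.
With the tool pointing down it reaches from about 0.275 to 0.75 m from the base axis. Payload 10.2 kg.
Tool frame: the origin (TCP) lies on the centre line of the jaws, within the pads' length; the fingertips stand 25 mm ahead of it and the grasp point (between the pads) lies 6 mm ahead of it; z points along the fingers, y is the direction in which the jaws open and shut (so a half turn about z gives the same grasp; the last joint's range is limited). The gripper opens to 85 mm and grips with 20 to 120 N. Pads are 22 mm wide; open, the fingers measure 114 mm over their backs; the gripper's body (76 mm by 85 mm) begins 54 mm behind the grasp point. The pads swing forward as they close: fully open they stand 13 mm farther back than shut.
Start: joints at [1.009, 0.313, 1.498, -0, 1.331, -0.223], TCP at [0.174, 0.495, 0.256] pointing down, gripper open.
Joint ranges: [-2.94, 2.94], [-0.97, 2.17], [0.19, 2.56], [-1.23, 4.37], [0.02, 3.11], [-2.88, 2.88]. Speed limits (rad/s): [2.39, 2.39, 3.01, 3.14, 3.14, 3.14].

## Interface

Orientations are given as [roll, pitch, yaw] about the fixed x, y, z axes, in that order (R = Rz(yaw) Ry(pitch) Rx(roll)).
In Python, from cell import sense, capture, camera_info, finish_job, recognise, landmark_of gives the robot as it stands. The module is installed in compiled form; this text tells all that it offers.
- The arm moves only by the shell command python3 -m inch 'ROWS' [FORCE]. ROWS is JSON, a list of rows, each an object with "delta_pos": the shift along the tool's x, y, z in m, a list of three; "spin": the turn about the tool's z in degrees; "hand": the finger opening in m, from 0 to 0.0854. In form: [{"delta_pos": [dx, dy, dz], "spin": spin, "hand": hand}, ...]. A call has 1 to 10 rows; each row is the pose to reach, as a shift and turn from the pose commanded when the call began, along the tool's axes at that moment; what a row does not reach only later rows make up. A row lasts 1/10 s, in which the tool goes at most 50 mm and 8.59 degrees, less where a joint would pass 70% of its speed; a pose out of reach is approached as far as the arm can. A call with a gripper value outside its range is refused whole. The fingers move at their own pace and stop on an object; FORCE is the grip in N (left out, the last holds). Time passes only in rows, so rows that repeat a pose let the fingers close. It gives the time, the measured TCP pose, the force and the opening at its end, in the units of the state.
- sense(): the state, without advancing time (a new reading comes with each control period).
- capture(name): name is "scene" or "top"; returns the picture (384x512x3 uint8, red, green, blue); there is no depth.
- camera_info(name): a dict with "K" (3x3 intrinsics, pixels), "pose" (4x4, takes a point from camera to world coordinates). Camera axes: x right, y down, z forward; pixel columns grow to the right and rows downward; lengths in m; the calibration is good to about 2 mm. A picture is of the moment at which its call begins. camera_info takes no time and is no camera call.
- finish_job(): hands the job in, once; it reports no verdict.
Trained networks look in the newest picture that a camera, given by its name, has taken for a name from the list of things; names that differ only in an ending like _2 or _b are one class to them, and where a whole thing is asked for, a point or a joint stands for the part that bears it (a point fixed in the world has none). Each returns a list of dicts, best first, with "conf" (0 to 1); they miss things now and then, are a little off and sometimes report something else, mostly with a low value. They report only what shows in the picture. A call takes as long as a camera call. They do not tell look-alikes from the thing itself.
- recognise(camera, label): "box" ([left, top, right, bottom] in pixels, round what is visible of it).
- landmark_of(camera, label): "point" ([row, column] in pixels: a listed point, or the origin of a listed thing).
The state is a dict: "time": time; "q": joint angles; "dq": joint speeds; "effort": joint torques, N m; "tool_pos": TCP position; "ee_rot": TCP orientation; "contact_force": force on the tool from outside, world axes, zero at the start; "wrist_torque": the same for the moment, N m; "opening": finger opening in m.
Only numpy, scipy, OpenCV 4.12 (cv2) and the standard library are available. Lean on these libraries where they do the work, as an engineer would, in place of code of your own. Each camera call takes 0.05 s, during which the arm holds its last target.

## Task

Take the rinsed glass vial off its sloping drain rest and stand it mouth down on the drying peg of the purge cell, fully home. Then set the clear cover over the vial on the base's two dowels and press it down against the spring-backed seal until its flange meets the base, and finish like that: keep hold of the cover and keep it pressed shut, do not let go. Leave the other things on the bench where they stand.

Things in the scene. Friction and masses are not known exactly. Their poses are not given: they have to be found in the camera images.
- cell_base: Base of the purge cell: bare aluminium block 160 x 90 x 24 mm, fixed to the bench. Origin under its centre, x along its 160 mm length, z up; top face at z = 24 mm. The steel drying peg stands in the middle inside a black seal ring (outer diameter 66, inner 53 mm), with one steel dowel towards either end. A brass hose barb sticks out of the +x end and is not used.
- dowel_far (a point): Tip of the dowel at the base's +x end: x = +52 mm, y = 0, 25 mm above the top face, axes as the base's. Its twin stands at x = -52 mm. Both dowels are steel, fixed, 8 mm in diameter; their last 6 mm are a cone that narrows to 2.6 mm.
- peg_foot (a point): Foot of the drying peg, on its axis, at the level of the flat collar (40 mm wide, 2 mm above the base's top face) on which the vial's rim comes to stand. From there the fixed upright peg is 22 mm in diameter for 10 mm, then tapers to 13 mm at 40 mm height and ends in a blunt tip at 50 mm. z is up.
- seal (a joint): Travel of the spring-backed seal ring: 0 = free, 5 mm proud of the base's top face; grows as it is pressed down; 0.005 m = flush with the top face, where the cover's flange meets the base. It takes about 5 N to start and 14 N to push flush; the cover's own weight (about 2 N) does not move it.
- cover: Loose cover, about 0.22 kg, 132 mm tall: grey flange 136 x 70 x 10 mm, on it a clear plastic bell (outer diameter 58, inner 50 mm, open below, ceiling 87 mm above the flange's underside, so a vial has room) and on top a grey upright grip bar. Origin at the centre of the flange's underside, x along the 136 mm length, z up. Starts upright on the bench.
- cover_hole (a point): Centre, at the flange's underside, of the cover's dowel hole at x = +52 mm, y = 0 (10 mm diameter, through the flange). Its twin is at x = -52 mm. Either way round fits the base. Axes as the cover's.
- cover_grip (a point): Point to grasp in the cover's grip bar, in its middle, 117 mm above the flange's underside: the bar is 52 mm long along the cover's x, 14 mm thick along its y and 40 mm high (92 to 132 mm above the flange's underside). Axes as the cover's.
- drain_rest: White plastic drain rest, fixed to the bench: foot 110 x 64 x 8 mm, above it a narrow V-rail (24 mm wide, less than the vial, so fingers can straddle it) that slopes down by 15 degrees towards the rest's +x, where a low stop ends it. Origin under its centre, z up. Over the origin the lying vial's axis is 62 mm above the bench; the middle of the vial is there.
- vial: Loose straight clear glass vial, 29 mm outer diameter, 75 mm long, wall 2 mm, bore 25 mm wide and 72 mm deep, about 40 g. Origin at the centre of the closed bottom, its z along the axis towards the open mouth. It starts lying on the drain rest, its mouth at the lower end by the stop, to the left as the robot sees it (15 degrees below level); stood mouth down, its z points straight down.
- vial_mouth (a point): Centre of the vial's open mouth, in the plane of the rim, 75 mm from the closed bottom. Axes as the vial's.
- bottle_large: Bystander, to be left where it stands: brown glass reagent bottle, 62 mm diameter, 150 mm tall. Origin under its centre.
- bottle_small: Bystander, to be left where it stands: small reagent bottle, 40 mm diameter, 85 mm tall. Origin under its centre.
- wash: Bystander, to be left where it stands: white squeeze wash bottle with a bent spout, 66 x 110 x 184 mm. Origin under its centre.
- dish: Bystander, to be left where it stands: petri dish, 58 mm diameter, 15 mm high. Origin under its centre.
- tweezers: Bystander, to be left where it stands: steel forceps lying flat, 134 mm long, 9 mm high. Origin under its centre.
- pen: Bystander, to be left where it stands: marker pen lying flat, 135 mm long, 16 mm high. Origin under its centre.
Not all that is in view belongs to the job. What is shaped like the vial but orange or red is not meant.

How it is judged:
On the way, in this order (a step that is already met when the one before it is completed fails the run):
1. the vial stands mouth down on the drying peg, fully home, and is let go (horizontal distance between vial_mouth and peg_foot below 0.004 m and z of vial_mouth in the frame of cell_base below 0.029 m and angle between vial's own z axis and vertical above 3.02 rad and contact force between the fingers and vial below 0.05 N), for 0.2 s.
2. the cover sits over the vial with both dowels in its flange (horizontal distance between cover and cell_base below 0.003 m and angle between the x axis of cover and the x axis of cell_base, either way round below 0.05 rad and angle between cover's own z axis and vertical below 0.06 rad and z of cover in the frame of cell_base below 0.032 m), for 0.1 s.
At the end, for the whole second after the job is handed in: Robot bears on the cover with over 3 N; seal down at least 3.8 of 5 mm, flange within 1.2 mm of the base, cover within 3 mm and 0.05 rad of the base's centre and direction, level within 0.06 rad, at rest; vial mouth down on the peg within 4 mm sideways, 3 mm in height, 0.12 rad, free of the cover (horizontal distance between vial_mouth and peg_foot below 0.004 m and z of vial_mouth in the frame of cell_base below 0.029 m and angle between vial's own z axis and vertical above 3.02 rad and horizontal distance between cover and cell_base below 0.003 m and angle between the x axis of cover and the x axis of cell_base, either way round below 0.05 rad and angle between cover's own z axis and vertical below 0.06 rad and z of cover in the frame of cell_base below 0.0252 m and value of joint seal above 0.0038 m and contact force between any of the fingers, the arm and cover above 3 N and contact force between vial and cover below 2 N and linear speed of cover below 0.02 m/s); the arm keeps its last pose, push and grip.
It fails at once if another thing on the bench is shoved or knocked over (distance of any of bottle_large, bottle_small, wash, dish, tweezers, pen from where it was at the start of the episode above 0.03 m).
It also fails if it takes over 58 s, if anything falls off the work surface, if the arm or the gripper's body presses on something with over 40 N, if the wrist force passes 120 N, or if a joint passes its speed limit or range.

## Working session

There is one attempt and no reset: what is moved stays moved. The work goes in short steps, Python scripts to look and compute and a shell command to move; the robot and the scene stay as the last step left them, time stands still between calls to the robot, and variables do not carry over. Pictures are saved under pics/ and viewed, and the job is handed in when it is done.

```bash
mkdir -p pics; ls; python3 - <<'E'
from cell import *
import cv2,numpy as np
for c in("scene","top"):
    im=capture(c); cv2.imwrite(f"pics/{c}0.png",im[:,:,::-1])
    i=camera_info(c); print(c,np.round(i["K"],1).tolist(),np.round(i["pose"],3).tolist())
s=sense();print({k:np.round(v,3).tolist() for k,v in s.items()})
E
```

```text
pics
scene [[485.5, 0.0, 261.4], [0.0, 485.5, 196.6], [0.0, 0.0, 1.0]] [[0.491, -0.623, 0.609, -0.251], [-0.871, -0.335, 0.36, -0.471], [-0.02, -0.707, -0.707, 1.023], [0.0, 0.0, 0.0, 1.0]]
top [[443.0, 0.0, 269.3], [0.0, 443.0, 192.0], [0.0, 0.0, 1.0]] [[-0.002, -0.998, 0.063, 0.477], [-1.0, 0.002, -0.01, 0.01], [0.01, -0.063, -0.998, 1.357], [0.0, 0.0, 0.0, 1.0]]
{'time': 0.1, 'q': [1.009, 0.313, 1.498, 0.0, 1.331, -0.223], 'dq': [0.001, -0.002, -0.003, -0.001, -0.001, -0.002], 'effort': [0.003, -41.29, -26.014, -0.0, 0.003, -0.0], 'tool_pos': [0.174, 0.495, 0.256], 'ee_rot': [-3.14, -0.0, 2.803], 'contact_force': [0.712, 0.089, 1.125], 'wrist_torque': [0.023, -0.008, -0.055], 'opening': 0.085}
```

View pics/scene0.png

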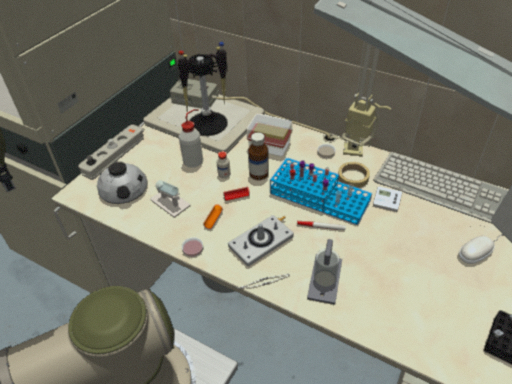

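View pics/top0.png

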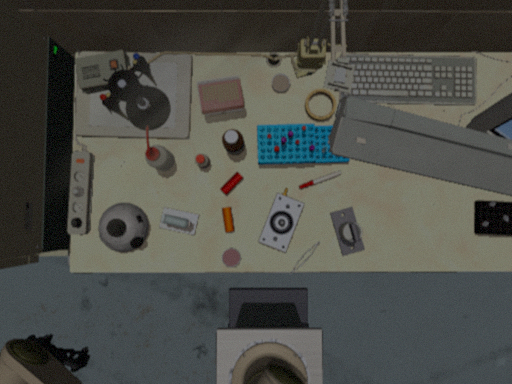

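```bash
cat > h.py <<'E'
import numpy as np,cv2
from cell import *
def ray(cam,rc):
    i=camera_info(cam);K=np.array(i["K"]);T=np.array(i["pose"])
    d=T[:3,:3]@np.linalg.inv(K)@np.array([rc[1],rc[0],1.]);return T[:3,3],d
def atz(cam,rc,z):
    o,d=ray(cam,rc);return o+d*(z-o[2])/d[2]
def proj(cam,p):
    i=camera_info(cam);K=np.array(i["K"]);T=np.array(i["pose"])
    c=T[:3,:3].T@(np.array(p)-T[:3,3]);u=K@c;return u[:2]/u[2]  # col,row
def tri(rc1,rc2):
    o1,d1=ray("scene",rc1);o2,d2=ray("top",rc2);d1/=np.linalg.norm(d1);d2/=np.linalg.norm(d2)
    t=np.linalg.lstsq(np.c_[d1,-d2],o2-o1,rcond=None)[0]
    a=o1+t[0]*d1;b=o2+t[1]*d2;return (a+b)/2,np.linalg.norm(a-b)
def crop(cam,im,c,r,w,k,name):
    a=im[max(0,r-w):r+w,max(0,c-w):c+w];cv2.imwrite(name,cv2.resize(a[:,:,::-1],None,fx=k,fy=k,interpolation=cv2.INTER_CUBIC))
E
python3 - <<'E'
from h import *
for c in("scene","top"):
    im=capture(c)
    np.save(f"{c}0.npy",im)
    for l in ["vial","drain_rest","cell_base","cover","cover_grip","cover_hole","dowel_far","peg_foot","vial_mouth","bottle_large","dish","tweezers","bottle_small","wash","pen"]:
        print(c,l,[(np.round(d["point"],1).tolist(),round(d["conf"],2)) for d in landmark_of(c,l)][:3])
I=np.load("top0.npy");J=np.load("scene0.npy")
A=[(I,180,222,28),(I,282,222,34),(I,348,232,34),(J,170,197,28),(J,262,240,40),(J,325,272,40)]
t=[cv2.resize(a[r-w:r+w,c-w:c+w,::-1],(260,260),interpolation=cv2.INTER_CUBIC) for a,c,r,w in A]
cv2.imwrite("pics/crops.png",np.vstack([np.hstack(t[:3]),np.hstack(t[3:])]))
E
```

```text
scene vial [([195.2, 224.5], 0.8), ([224.0, 208.3], 0.58), ([191.9, 173.6], 0.49)]
scene drain_rest [([204.7, 169.8], 0.63), ([186.9, 159.3], 0.55), ([280.4, 262.2], 0.26)]
scene cell_base [([241.5, 260.4], 0.95), ([249.1, 329.3], 0.52), ([265.9, 328.8], 0.32)]
scene cover [([281.3, 323.8], 0.94)]
scene cover_grip [([249.1, 327.2], 0.57)]
scene cover_hole [([266.4, 327.9], 0.61), ([247.2, 328.8], 0.33)]
scene dowel_far []
scene peg_foot [([234.7, 256.7], 0.85)]
scene vial_mouth [([192.3, 247.1], 0.81), ([187.0, 158.7], 0.79), ([208.3, 216.9], 0.78)]
scene bottle_large [([169.3, 257.3], 0.77)]
scene dish [([253.3, 195.7], 0.59), ([161.5, 197.5], 0.52)]
scene tweezers [([282.2, 262.8], 0.49)]
scene bottle_small [([171.5, 224.6], 0.64)]
scene wash [([159.3, 198.1], 0.68)]
scene pen [([183.2, 159.2], 0.74), ([158.9, 197.4], 0.47)]
top vial [([231.7, 229.5], 0.64), ([218.8, 186.5], 0.63), ([188.2, 224.9], 0.59)]
top drain_rest [([219.1, 179.4], 0.81)]
top cell_base [([224.0, 279.4], 0.87)]
top cover [([232.3, 347.6], 0.87), ([216.4, 341.1], 0.6), ([205.1, 289.0], 0.45)]
top cover_grip [([232.2, 354.9], 0.7)]
top cover_hole [([216.8, 342.3], 0.66)]
top dowel_far [([207.0, 288.6], 0.62)]
top peg_foot []
top vial_mouth [([218.4, 161.9], 0.72), ([210.1, 227.9], 0.64), ([173.7, 236.1], 0.53)]
top bottle_large [([143.9, 235.9], 0.58), ([221.7, 282.4], 0.45)]
top dish [([258.7, 227.5], 0.88)]
top tweezers [([257.8, 303.1], 0.53)]
top bottle_small [([162.4, 202.1], 0.59)]
top wash [([153.2, 162.1], 0.86), ([258.4, 303.0], 0.47), ([230.9, 356.4], 0.31)]
top pen [([181.2, 318.3], 0.69)]
```

View pics/crops.png

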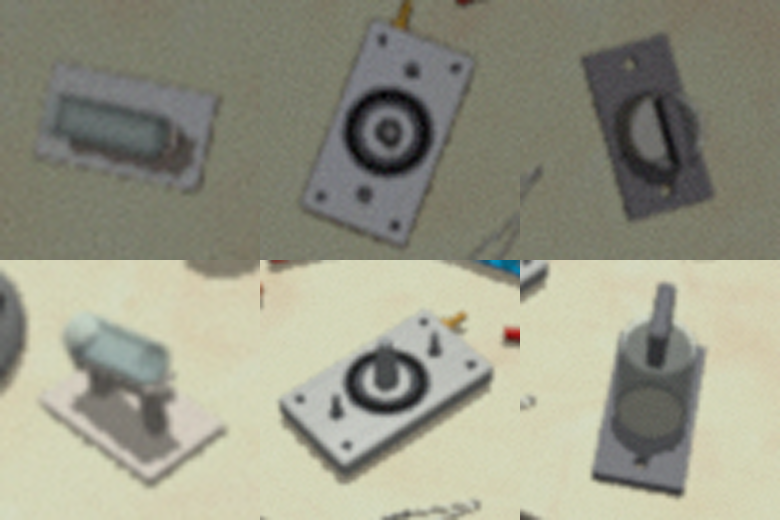

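```bash
python3 - <<'E'
from h import *
print("base lm", atz("top",(224.0,279.4),0), atz("scene",(241.5,260.4),0))
print("peg_foot", atz("scene",(234.7,256.7),.026))
print("dowel far top", atz("top",(207.0,288.6),.049))
print("cover origin", atz("top",(232.3,347.6),0),atz("scene",(281.3,323.8),0))
print("grip", atz("top",(232.2,354.9),.117),atz("scene",(249.1,327.2),.117))
print("hole", atz("top",(216.8,342.3),0),atz("scene",(266.4,327.9),0))
print("rest", atz("top",(219.1,179.4),0),atz("scene",(204.7,169.8),0))
print("vial bottom", atz("top",(218.8,186.5),.0717),atz("scene",(191.9,173.6),.0717))
print("mouth", atz("top",(218.4,161.9),.0523),atz("scene",(187,158.7),.0523))
for n,z,a,b in [("dish",0,(258.7,227.5),(253.3,195.7)),("tw",0,(257.8,303.1),(282.2,262.8)),("bl",0,(143.9,235.9),(169.3,257.3)),("bs",0,(162.4,202.1),(171.5,224.6)),("wash",0,(153.2,162.1),(159.3,198.1))]:
    print(n,atz("top",a,z),atz("scene",b,z))
I=np.load("top0.npy");J=np.load("scene0.npy")
def big(a,c,r,w,k,n): 
    x=cv2.resize(a[r-w:r+w,c-w:c+w,::-1],None,fx=k,fy=k,interpolation=cv2.INTER_CUBIC)
    return cv2.convertScaleAbs(x,alpha=1.6 if a is I else 1.)
cv2.imwrite("pics/rest.png",np.hstack([big(I,180,222,24,8,0),big(J,170,195,24,8,0)]))
cv2.imwrite("pics/base.png",np.hstack([big(I,282,222,36,11,0)[::2,::2],big(J,262,240,36,11,0)[::2,::2]]))
E
```

```text
base lm [ 0.46493672 -0.03497869  0.        ] [ 0.47823186 -0.03273823  0.        ]
peg_foot [ 0.47558708 -0.02342544  0.026     ]
dowel far top [ 0.51537763 -0.06072974  0.049     ]
cover origin [ 0.43912204 -0.24343231  0.        ] [ 0.44127337 -0.23806681  0.        ]
grip [ 0.44260089 -0.24203938  0.117     ] [ 0.45012898 -0.23388022  0.117     ]
hole [ 0.48646885 -0.22780632  0.        ] [ 0.48897952 -0.22818507  0.        ]
rest [0.4805883  0.27013273 0.        ] [0.47308183 0.27137533 0.        ]
vial bottom [0.48120949 0.23590532 0.0717    ] [0.4678886  0.24040764 0.0717    ]
mouth [0.48261204 0.31132952 0.0523    ] [0.4784162 0.3055525 0.0523   ]
dish [0.36020287 0.12308786 0.        ] [0.35995364 0.09949185 0.        ]
tw [ 0.36217843 -0.10672656  0.        ] [ 0.36492313 -0.10390291  0.        ]
bl [0.71197154 0.09845314 0.        ] [0.73064035 0.1214773  0.        ]
bs [0.6545883  0.20224857 0.        ] [0.67298412 0.20724533 0.        ]
wash [0.68320887 0.32540551 0.        ] [0.68223539 0.3150383  0.        ]
```

View pics/rest.png

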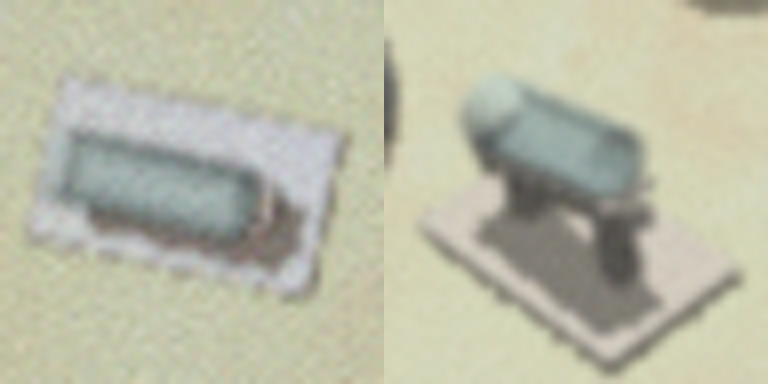

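View pics/base.png

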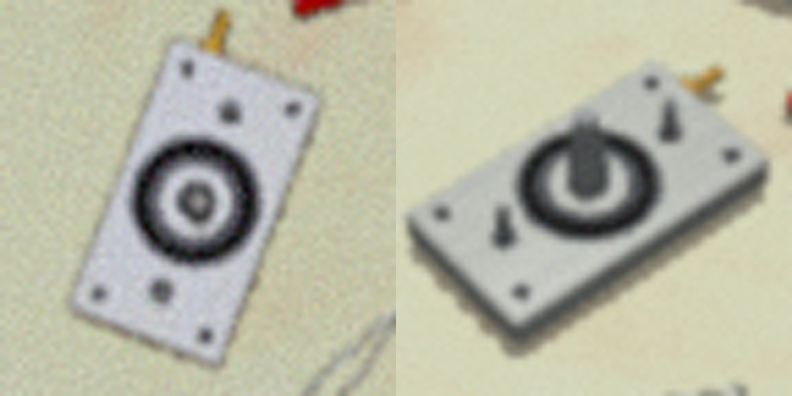

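```bash
python3 - <<'E'
from h import *
def w(cam,o,s,L,z): return np.array([atz(cam,(o[1]+p[1]/s,o[0]+p[0]/s),z)[:2] for p in L])
def rect(P):
    return P.mean(0)
P=w("top",(156,198),8,[(65,72),(347,130),(312,298),(25,238)],.008)
print("rest top",P.round(3).tolist(),P.mean(0)); 
for a,b in((1,0),(2,3)): d=P[b]-P[a];print(np.degrees(np.arctan2(d[1],d[0])),np.linalg.norm(d))
P=w("scene",(146,171),8,[(36,222),(224,358),(358,268)],.008)
print("rest scene",P.round(3).tolist(),(P[0]+P[2])/2)
d=P[0]-P[1];print(np.degrees(np.arctan2(d[1],d[0])),np.linalg.norm(d),np.linalg.norm(P[2]-P[1]))
P=w("top",(246,186),5.5,[(180,38),(322,98),(222,365),(70,305)],.024);print("base top",P.mean(0))
for a,b in((3,0),(2,1)): d=P[b]-P[a];print(np.degrees(np.arctan2(d[1],d[0])),np.linalg.norm(d))
P=w("scene",(226,204),5.5,[(11,215),(254,62),(374,160),(119,330)],.024);print("base scene",P.mean(0))
for a,b in((0,1),(3,2)): d=P[b]-P[a];print(np.degrees(np.arctan2(d[1],d[0])),np.linalg.norm(d))
D=w("top",(246,186),5.5,[(230,112),(161,290)],.049);d=D[0]-D[1];print("dowels",D.mean(0),np.degrees(np.arctan2(d[1],d[0])),np.linalg.norm(d))
print("ring",w("top",(246,186),5.5,[(195.5,201)],.029),w("scene",(226,204),5.5,[(193,185)],.029))
D=w("scene",(226,204),5.5,[(275,138),(107,243)],.024);d=D[0]-D[1];print("dowel feet scene",D.mean(0),np.degrees(np.arctan2(d[1],d[0])),np.linalg.norm(d))
V=np.array([atz("top",(198+165/8,156+68/8),.0523),atz("top",(198+207/8,156+255/8),.0717)])
d=V[0]-V[1];print("vial",V,np.linalg.norm(d),np.degrees(np.arctan2(d[1],d[0])))
E
```

```text
rest top [[0.517, 0.315], [0.495, 0.208], [0.432, 0.221], [0.455, 0.33]] [0.47467681 0.26851203]
78.26998345862408 0.10933563935523116
78.09241660095496 0.1110110057248454
rest scene [[0.46, 0.331], [0.438, 0.228], [0.497, 0.212]] [0.47861101 0.27151836]
77.8003323015128 0.10545111798351353 0.061812706009316376
base top [ 0.46948716 -0.04237273]
-22.552824435304956 0.15750519619156061
-20.92673690417806 0.15534226477392532
base scene [ 0.47140694 -0.0386238 ]
-20.935748021329797 0.1546569624811629
-21.001508659593142 0.15998054368870948
dowels [ 0.46974302 -0.03974793] -21.46149466474621 0.10211746953173777
ring [[ 0.46951575 -0.04045839]] [[ 0.4700647  -0.04021019]]
dowel feet scene [ 0.47102316 -0.03924239] -21.99892102145306 0.1046319298569813
vial [[0.48193592 0.30371541 0.0523    ]
 [0.46656897 0.23180278 0.0717    ]] 0.07605214856022104 77.93792544438793
```

Could be taken for the vial: the orange tube (top 228,220), the red tube (top 232,183), and the clear one on the white rest (top 176,221; scene 170,190). Going by the description I pick the clear one. The close crop confirms it: pale green glass on the white sloping rest.

```bash
cat >> h.py <<'E'
from scipy.spatial.transform import Rotation as R
def go(x,y,z,yaw):
    s=sense();M=R.from_euler('xyz',s["ee_rot"]).as_matrix()
    d=M.T@(np.array([x,y,z])-s["tool_pos"]);y0=np.degrees(np.arctan2(M[1,0],M[0,0]))
    sp=-((yaw-y0+180)%360-180)
    print("now",np.round(s["tool_pos"],4),"yaw",round(y0,2),"t",round(s["time"],2),"| delta",np.round(d,4).tolist(),"spin",round(sp,2))
E
python3 - <<'E'
from h import *
go(.4705,.2425,.15,78)
def w(cam,o,s,L,z): return np.array([atz(cam,(o[1]+p[1]/s,o[0]+p[0]/s),z)[:2] for p in L])
D=w("top",(314,198),3.824,[(109,65),(145,190)],.010);d=D[0]-D[1];print("cover holes",D.mean(0),np.degrees(np.arctan2(d[1],d[0])),np.linalg.norm(d))
E
```

```text
now [0.1745 0.4952 0.2563] yaw 160.59 t 1.7 | delta [-0.3631, -0.1399, 0.1063] spin 82.59
cover holes [ 0.44240947 -0.24039345] 15.423914410383095 0.10261567481986626
```

```bash
python3 -m inch '[{"delta_pos":[-0.363,-0.14,0.05],"spin":82.6,"hand":0.085},{"delta_pos":[-0.363,-0.14,0.05],"spin":82.6,"hand":0.085},{"delta_pos":[-0.363,-0.14,0.05],"spin":82.6,"hand":0.085},{"delta_pos":[-0.363,-0.14,0.05],"spin":82.6,"hand":0.085},{"delta_pos":[-0.363,-0.14,0.05],"spin":82.6,"hand":0.085},{"delta_pos":[-0.363,-0.14,0.05],"spin":82.6,"hand":0.085},{"delta_pos":[-0.363,-0.14,0.08],"spin":82.6,"hand":0.085},{"delta_pos":[-0.363,-0.14,0.106],"spin":82.6,"hand":0.085},{"delta_pos":[-0.363,-0.14,0.106],"spin":82.6,"hand":0.06},{"delta_pos":[-0.363,-0.14,0.106],"spin":82.6,"hand":0.06}]' 20
python3 - <<'E'
from h import *
go(.4705,.2425,.0755,78)
I=capture("top");J=capture("scene")
t=[cv2.resize(a[r-40:r+40,c-40:c+40,::-1],(390,390),interpolation=cv2.INTER_CUBIC) for a,c,r in((I,185,215),(J,175,180))]
cv2.imwrite("pics/a1.png",np.hstack(t))
E
```

```text
time: 2.7
tool_pos: [0.4708, 0.2408, 0.1481]
ee_rot: [-3.138, 0.002, 1.353]
contact_force: [0.2, -0.4, 1.1]
opening: 0.0603
now [0.4708 0.2408 0.1481] yaw 77.52 t 2.7 | delta [0.0018, -0.0004, 0.0726] spin -0.48
```

View pics/a1.png

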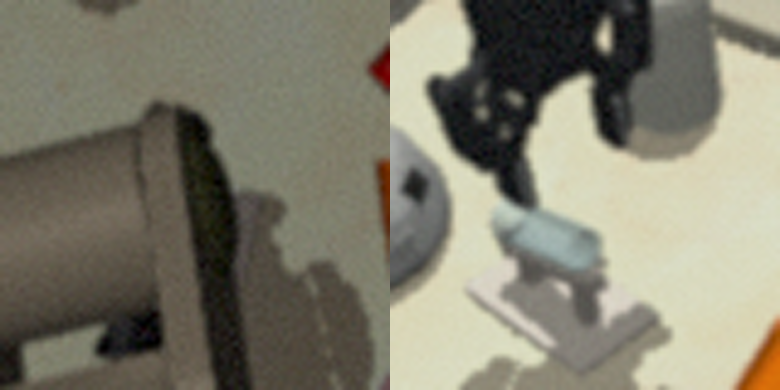

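Scene view: the open fingers (crop 515,190 and 615,135) sit on either side of the clear vial's line (crop 548,238). Next I descend and close.

```bash
python3 -m inch '[{"delta_pos":[0.002,0,0.04],"spin":-0.5,"hand":0.06},{"delta_pos":[0.002,0,0.06],"spin":-0.5,"hand":0.06},{"delta_pos":[0.002,0,0.0725],"spin":-0.5,"hand":0.06},{"delta_pos":[0.002,0,0.0725],"spin":-0.5,"hand":0.06},{"delta_pos":[0.002,0,0.0725],"spin":-0.5,"hand":0.02},{"delta_pos":[0.002,0,0.0725],"spin":-0.5,"hand":0.02},{"delta_pos":[0.002,0,0.0725],"spin":-0.5,"hand":0.02},{"delta_pos":[0.002,0,0.0725],"spin":-0.5,"hand":0.02}]' 20
python3 - <<'E'
from h import *
go(.4705,.2425,.0755,78)
J=capture("scene")
crop("s",J,170,190,40,8,"pics/a2.png")
E
```

```text
time: 3.6
tool_pos: [0.4697, 0.2449, 0.0791]
ee_rot: [-3.139, -0.0, 1.37]
contact_force: [-9.8, 1.5, 11.0]
opening: 0.0273
now [0.4697 0.2449 0.0791] yaw 78.52 t 3.6 | delta [-0.0022, 0.0013, 0.0036] spin 0.52
```

View pics/a2.png

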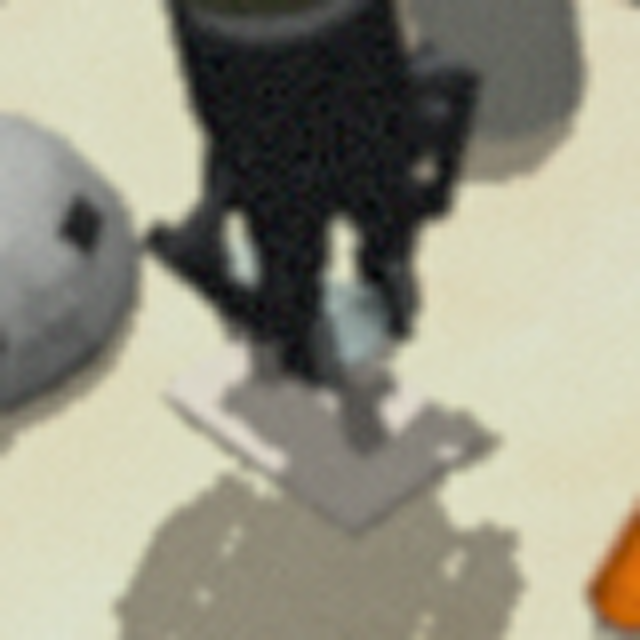

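```bash
python3 -m inch '[{"delta_pos":[0,0,-0.005],"spin":0,"hand":0.02},{"delta_pos":[0,0,-0.015],"spin":0,"hand":0.02},{"delta_pos":[0,0,-0.03],"spin":0,"hand":0.02},{"delta_pos":[0,0,-0.06],"spin":0,"hand":0.02},{"delta_pos":[0,0,-0.08],"spin":0,"hand":0.02},{"delta_pos":[0,0,-0.08],"spin":0,"hand":0.02}]' 20
python3 - <<'E'
from h import *
go(.4705,.2425,.15,78)
J=capture("scene")
crop("s",J,180,170,50,7,"pics/a3.png")
E
```

```text
time: 4.25
tool_pos: [0.4723, 0.2447, 0.1613]
ee_rot: [3.135, -0.003, 1.37]
contact_force: [0.9, 0.2, -0.8]
opening: 0.027
now [0.4723 0.2447 0.1613] yaw 78.49 t 4.25 | delta [-0.0026, -0.0013, 0.0113] spin 0.49
```

View pics/a3.png

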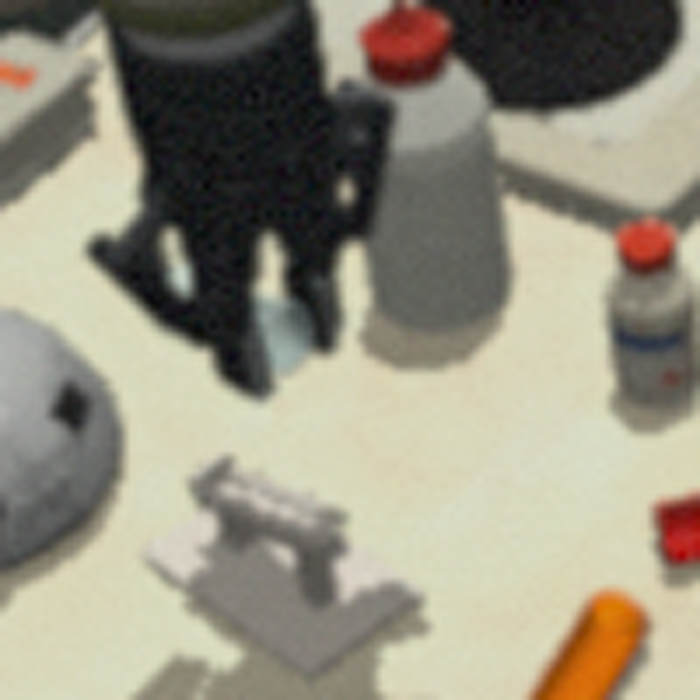

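Scene view: the vial came up off the rest. It is held near its closed end (crop 290,335) but still lies almost level, so it does not swing in the grip. The hand can only point down, so I'll set the vial back and grip it nearer the middle. Then I'll tip it by pressing its closed end down on the rail's upper end.

```bash
python3 -m inch '[{"delta_pos":[0,0,0.04],"spin":0,"hand":0.02},{"delta_pos":[0,0,0.065],"spin":0,"hand":0.02},{"delta_pos":[0,0,0.078],"spin":0,"hand":0.02},{"delta_pos":[0,0,0.081],"spin":0,"hand":0.02},{"delta_pos":[0,0,0.081],"spin":0,"hand":0.06},{"delta_pos":[0,0,0.081],"spin":0,"hand":0.06},{"delta_pos":[0,0,0.081],"spin":0,"hand":0.06},{"delta_pos":[0.0,0,-0.02],"spin":0,"hand":0.06},{"delta_pos":[-0.02,0,-0.05],"spin":0,"hand":0.06},{"delta_pos":[-0.06,0,-0.05],"spin":0,"hand":0.06}]' 20
python3 - <<'E'
from h import *
go(.4705,.2425,.15,78)
I=capture("top");J=capture("scene")
t=[cv2.resize(a[r-30:r+30,c-30:c+30,::-1],(390,390),interpolation=cv2.INTER_CUBIC) for a,c,r in((I,180,222),(J,170,192))]
cv2.imwrite("pics/a4.png",np.hstack(t))
p=atz("scene",(193.6,179.3),.062);d=p[:2]-[.476,.2695];a=np.radians(78.1);print("rail end",p,"xr",d@[np.cos(a),np.sin(a)],"yr",d@[-np.sin(a),np.cos(a)])
E
```

```text
time: 5.3
tool_pos: [0.4611, 0.1932, 0.2068]
ee_rot: [3.137, -0.002, 1.373]
contact_force: [1.4, -0.3, 0.2]
opening: 0.0597
now [0.4611 0.1932 0.2068] yaw 78.67 t 5.3 | delta [0.05, -0.0007, 0.057] spin 0.67
rail end [0.4773344  0.22920666 0.062     ] xr -0.03915223689552299 yr -0.009614374556758268
```

View pics/a4.png

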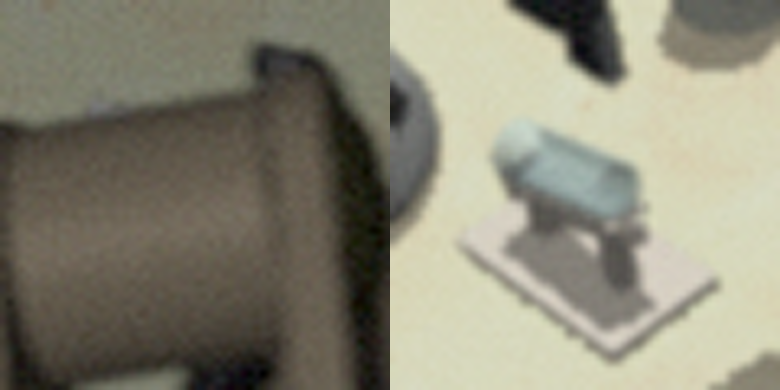

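```bash
python3 - <<'E'
from h import *
go(.4752,.2733,.066,78.1)
E
```

```text
now [0.4612 0.1899 0.2073] yaw 78.36 t 5.4 | delta [0.0843, -0.004, 0.1414] spin 0.26
```

```bash
python3 -m inch '[{"delta_pos":[0.05,-0.004,0.02],"spin":0.2,"hand":0.06},{"delta_pos":[0.086,-0.004,0.06],"spin":0.2,"hand":0.06},{"delta_pos":[0.086,-0.004,0.06],"spin":0.2,"hand":0.06},{"delta_pos":[0.086,-0.004,0.06],"spin":0.2,"hand":0.06},{"delta_pos":[0.086,-0.004,0.06],"spin":0.2,"hand":0.06}]' 20
python3 - <<'E'
from h import *
go(.4752,.2733,.066,78.1)
E
```

```text
time: 5.9
tool_pos: [0.4736, 0.2768, 0.1439]
ee_rot: [3.141, -0.0, 1.366]
contact_force: [0.1, -0.3, 0.9]
opening: 0.0598
now [0.4736 0.2768 0.1439] yaw 78.28 t 5.9 | delta [-0.0031, 0.0022, 0.0779] spin 0.18
```

```bash
python3 -m inch '[{"delta_pos":[-0.003,0.002,0.04],"spin":0,"hand":0.06},{"delta_pos":[-0.003,0.002,0.07],"spin":0,"hand":0.06},{"delta_pos":[-0.003,0.002,0.079],"spin":0,"hand":0.06},{"delta_pos":[-0.003,0.002,0.079],"spin":0,"hand":0.04},{"delta_pos":[-0.003,0.002,0.079],"spin":0,"hand":0.02},{"delta_pos":[-0.003,0.002,0.079],"spin":0,"hand":0.02},{"delta_pos":[-0.003,0.002,0.079],"spin":0,"hand":0.02},{"delta_pos":[-0.003,0.002,0.079],"spin":0,"hand":0.02}]' 20
python3 - <<'E'
from h import *
go(.4752,.2733,.066,78.1)
E
```

```text
time: 6.7
tool_pos: [0.4756, 0.2741, 0.0662]
ee_rot: [3.139, -0.001, 1.367]
contact_force: [-1.0, -1.3, 8.1]
opening: 0.0274
now [0.4756 0.2741 0.0662] yaw 78.3 t 6.7 | delta [-0.0008, -0.0002, 0.0002] spin 0.2
```

```bash
python3 -m inch '[{"delta_pos":[0,0,-0.04],"spin":0,"hand":0.02},{"delta_pos":[0,0,-0.08],"spin":-8,"hand":0.02},{"delta_pos":[-0.03,0,-0.1],"spin":-16,"hand":0.02},{"delta_pos":[-0.06,0,-0.1],"spin":-24,"hand":0.02},{"delta_pos":[-0.079,0,-0.1],"spin":-32,"hand":0.02},{"delta_pos":[-0.079,0,-0.1],"spin":-40,"hand":0.02},{"delta_pos":[-0.079,0,-0.1],"spin":-48,"hand":0.02},{"delta_pos":[-0.079,0,-0.1],"spin":-56,"hand":0.02},{"delta_pos":[-0.079,0,-0.1],"spin":-64,"hand":0.02},{"delta_pos":[-0.079,0,-0.1],"spin":-72,"hand":0.02}]' 20
python3 -m inch '[{"delta_pos":[0,0,0],"spin":-8,"hand":0.02},{"delta_pos":[0,0,0],"spin":-16,"hand":0.02},{"delta_pos":[0,0,0],"spin":-24,"hand":0.02},{"delta_pos":[0,0,0],"spin":-32,"hand":0.02},{"delta_pos":[0,0,0],"spin":-40,"hand":0.02},{"delta_pos":[0,0,0],"spin":-48,"hand":0.02},{"delta_pos":[0,0,0],"spin":-56,"hand":0.02},{"delta_pos":[0,0,0],"spin":-64,"hand":0.02},{"delta_pos":[0,0,0],"spin":-72,"hand":0.02},{"delta_pos":[0,0,0],"spin":-80,"hand":0.02}]' 20
python3 -m inch '[{"delta_pos":[0,0,0],"spin":-8,"hand":0.02},{"delta_pos":[0,0,0],"spin":-16,"hand":0.02},{"delta_pos":[0,0,0],"spin":-24,"hand":0.02},{"delta_pos":[0,0,0],"spin":-28,"hand":0.02},{"delta_pos":[0,0,0],"spin":-28,"hand":0.02}]' 20
python3 - <<'E'
from h import *
go(.4593,.1966,.096,258.1)
J=capture("scene")
crop("s",J,185,185,45,8,"pics/a5.png")
E
```

```text
time: 7.7
tool_pos: [0.4588, 0.1965, 0.1651]
ee_rot: [3.141, 0.001, 2.629]
contact_force: [0.2, -0.9, -0.8]
opening: 0.0272
time: 8.7
tool_pos: [0.4588, 0.1965, 0.1651]
ee_rot: [-3.141, 0.001, -2.258]
contact_force: [-0.2, 0.1, 0.4]
opening: 0.0273
time: 9.2
tool_pos: [0.4588, 0.1965, 0.165]
ee_rot: [-3.141, 0.0, -1.775]
contact_force: [-0.5, 1.0, -0.2]
opening: 0.0273
now [0.4588 0.1965 0.165 ] yaw -101.68 t 9.2 | delta [-0.0002, -0.0004, 0.069] spin 0.22
```

View pics/a5.png

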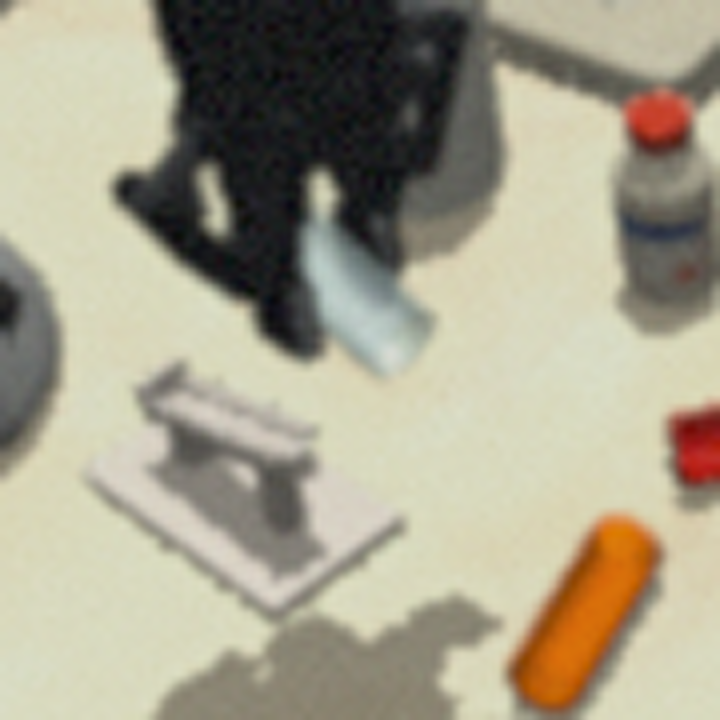

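```bash
cat >> h.py <<'E'
def vialpix(P,yaw,phi,a,cam="scene"):
    y=np.radians(yaw);f=np.radians(phi);h=np.array([np.cos(y)*np.cos(f),np.sin(y)*np.cos(f),-np.sin(f)])
    return proj(cam,np.array(P)+a*h),proj(cam,np.array(P)-(75-a)*h)
E
python3 - <<'E'
from h import *
for a in (30,35,38):
  for phi in (0,15,30,45):
    m,b=vialpix((.4588,.1965,.159),258.3,phi,a/1e3) if 0 else vialpix((.4588,.1965,.159),258.3,phi,a*1e-3)
    print(a,phi,((m-140)*8).round(0),)
print((proj("scene",(.4588,.1965,.159))-140)*8,(proj("scene",(.4588,.1965,.134))-140)*8)
E
```

```text
30 0 [382. 327.]
30 15 [383. 343.]
30 30 [379. 355.]
30 45 [372. 362.]
35 0 [392. 334.]
35 15 [393. 353.]
35 30 [389. 367.]
35 45 [381. 375.]
38 0 [399. 338.]
38 15 [400. 358.]
38 30 [395. 373.]
38 45 [386. 382.]
[320.17006921 287.52121023] [330.52617809 342.55570235]
```

```bash
python3 -m inch '[{"delta_pos":[-0.008,0,0.04],"spin":0.2,"hand":0.02},{"delta_pos":[-0.008,0,0.08],"spin":0.2,"hand":0.02},{"delta_pos":[-0.008,0,0.092],"spin":0.2,"hand":0.02},{"delta_pos":[-0.008,0,0.097],"spin":0.2,"hand":0.02},{"delta_pos":[-0.008,0,0.102],"spin":0.2,"hand":0.02},{"delta_pos":[-0.009,0,0.107],"spin":0.2,"hand":0.02},{"delta_pos":[-0.009,0,0.107],"spin":0.2,"hand":0.02}]' 20
python3 - <<'E'
from h import *
go(.4593,.1966,.096,258.1)
J=capture("scene")
crop("s",J,185,185,45,8,"pics/a6.png")
E
```

```text
time: 9.95
tool_pos: [0.4608, 0.2051, 0.059]
ee_rot: [-3.141, -0.0, -1.779]
contact_force: [-4.7, -4.4, 4.0]
opening: 0.0272
now [0.4608 0.2051 0.059 ] yaw -101.94 t 9.95 | delta [0.0086, -0.0003, -0.037] spin -0.04
```

View pics/a6.png

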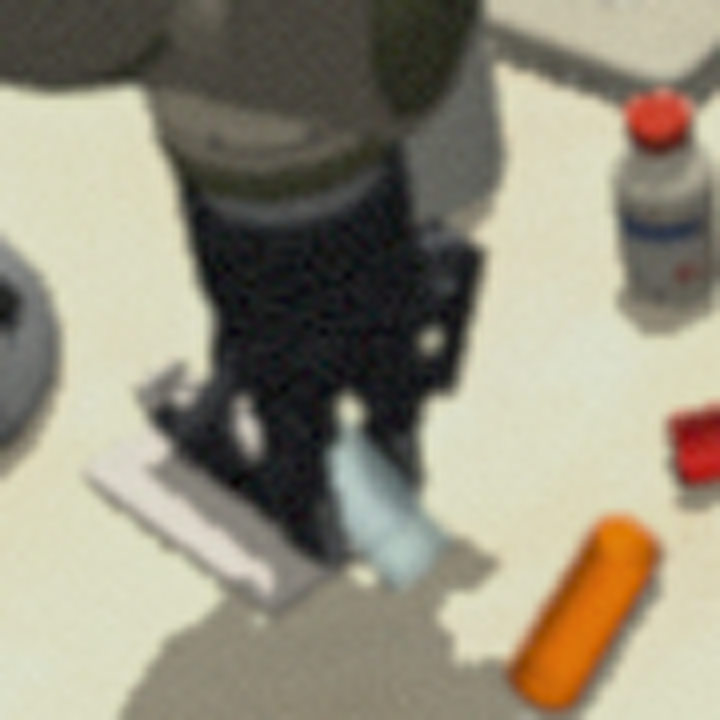

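Scene view: the vial has tipped. Its mouth (crop 415,555) now points visibly downward and the forces are only about 5 N. I continue the same way.

```bash
python3 -m inch '[{"delta_pos":[-0.001,0,0.003],"spin":0,"hand":0.02},{"delta_pos":[-0.003,0,0.006],"spin":0,"hand":0.02},{"delta_pos":[-0.005,0,0.009],"spin":0,"hand":0.02},{"delta_pos":[-0.006,0,0.010],"spin":0,"hand":0.02},{"delta_pos":[-0.006,0,0.010],"spin":0,"hand":0.02}]' 20
python3 - <<'E'
from h import *
go(.4593,.1966,.096,258.1)
J=capture("scene")
crop("s",J,185,185,45,8,"pics/a7.png")
E
```

```text
time: 10.5
tool_pos: [0.4618, 0.2102, 0.0491]
ee_rot: [3.142, -0.002, -1.779]
contact_force: [-6.0, -10.7, 5.9]
opening: 0.0272
now [0.4618 0.2102 0.0491] yaw -101.92 t 10.5 | delta [0.0139, -0.0004, -0.0469] spin -0.02
```

View pics/a7.png

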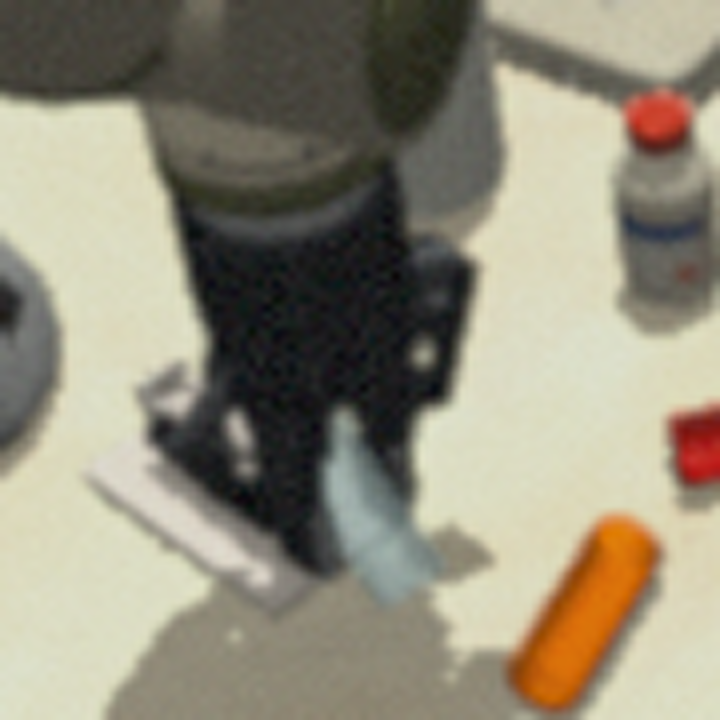

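```bash
python3 -m inch '[{"delta_pos":[-0.003,0,-0.001],"spin":0,"hand":0.02},{"delta_pos":[-0.006,0,-0.002],"spin":0,"hand":0.02},{"delta_pos":[-0.009,0,-0.002],"spin":0,"hand":0.02},{"delta_pos":[-0.009,0,-0.002],"spin":0,"hand":0.02}]' 20
python3 - <<'E'
from h import *
go(.4593,.1966,.096,258.1)
J=capture("scene")
crop("s",J,185,185,45,8,"pics/a8.png")
E
```

```text
time: 10.95
tool_pos: [0.463, 0.2174, 0.0507]
ee_rot: [3.139, -0.006, -1.779]
contact_force: [-8.7, -23.4, 7.8]
opening: 0.0274
now [0.463  0.2174 0.0507] yaw -101.9 t 10.95 | delta [0.0213, -0.0006, -0.0452] spin -0.0
```

View pics/a8.png

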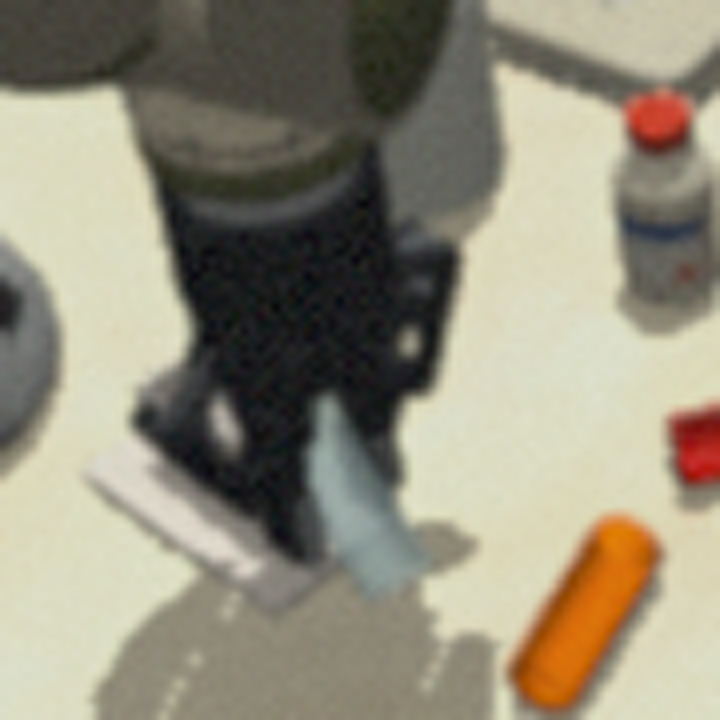

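```bash
python3 -m inch '[{"delta_pos":[0.01,0,-0.02],"spin":0,"hand":0.02},{"delta_pos":[0.02,0,-0.05],"spin":0,"hand":0.02},{"delta_pos":[0.02,0,-0.10],"spin":0,"hand":0.02},{"delta_pos":[0.02,0,-0.12],"spin":0,"hand":0.02},{"delta_pos":[0.02,0,-0.12],"spin":0,"hand":0.02}]' 20
python3 - <<'E'
from h import *
go(.4593,.1966,.096,258.1)
J=capture("scene")
crop("s",J,185,170,45,8,"pics/a9.png")
s=sense();P=s["tool_pos"]-[0,0,.006]
for a in (35,39):
  for phi in (45,60,75,90):
    m,b=vialpix(P,258.1,phi,a*1e-3); print(a,phi,((m-[140,125])*8).round(0),((b-[140,125])*8).round(0))
E
```

```text
time: 11.5
tool_pos: [0.4613, 0.2007, 0.1742]
ee_rot: [-3.133, 0.003, -1.78]
contact_force: [0.9, 0.4, -1.6]
opening: 0.0276
now [0.4613 0.2007 0.1742] yaw -101.96 t 11.5 | delta [0.0047, 0.0018, 0.0782] spin -0.06
35 45 [371. 474.] [15697. 22698.]
35 60 [358. 476.] [5291. 9756.]
35 75 [342. 472.] [2525. 6323.]
35 90 [325. 463.] [1102. 4561.]
39 45 [378. 483.] [15697. 22699.]
39 60 [364. 486.] [5291. 9756.]
39 75 [346. 482.] [2525. 6323.]
39 90 [326. 472.] [1102. 4561.]
```

View pics/a9.png

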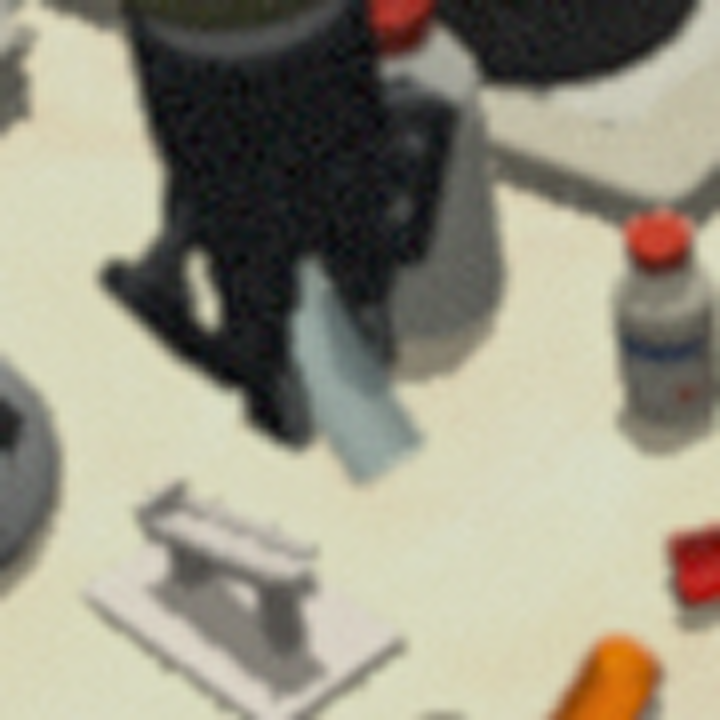

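```bash
python3 -m inch '[{"delta_pos":[0.03,-0.01,-0.026],"spin":8,"hand":0.02},{"delta_pos":[0.06,-0.02,-0.026],"spin":16,"hand":0.02},{"delta_pos":[0.09,-0.03,-0.026],"spin":24,"hand":0.02},{"delta_pos":[0.12,-0.04,-0.026],"spin":32,"hand":0.02},{"delta_pos":[0.15,-0.05,-0.026],"spin":40,"hand":0.02},{"delta_pos":[0.18,-0.06,-0.026],"spin":48,"hand":0.02},{"delta_pos":[0.21,-0.07,-0.026],"spin":56,"hand":0.02},{"delta_pos":[0.2375,-0.08,-0.026],"spin":64,"hand":0.02},{"delta_pos":[0.2375,-0.08,-0.026],"spin":72,"hand":0.02},{"delta_pos":[0.2375,-0.08,-0.026],"spin":80,"hand":0.02}]' 20
python3 -m inch '[{"delta_pos":[0,0,0],"spin":8,"hand":0.02},{"delta_pos":[0,0,0],"spin":16,"hand":0.02},{"delta_pos":[0,0,0.03],"spin":19.6,"hand":0.02},{"delta_pos":[0,0,0.04],"spin":19.6,"hand":0.02},{"delta_pos":[0,0,0.04],"spin":19.6,"hand":0.02}]' 20
python3 - <<'E'
from h import *
go(.4905,-.048,.15,158.5)
J=capture("scene");I=capture("top")
crop("s",J,262,215,45,8,"pics/b1.png")
crop("s",I,282,222,40,8,"pics/b1t.png")
s=sense();P=s["tool_pos"]-[0,0,.006]
print((proj("scene",P)-[217,170])*8)
for a in (35,39):
  for phi in (30,45,60,75,90):
    m,b=vialpix(P,158.5,phi,a*1e-3); print(a,phi,((m-[217,170])*8).round(0))
E
```

```text
time: 12.55
tool_pos: [0.4884, -0.0493, 0.1945]
ee_rot: [3.141, -0.002, 3.1]
contact_force: [0.4, 0.5, -1.1]
opening: 0.0279
time: 13.05
tool_pos: [0.4878, -0.0483, 0.1539]
ee_rot: [-3.141, -0.004, 2.768]
contact_force: [-1.0, -0.1, 0.0]
opening: 0.0271
now [ 0.4878 -0.0483  0.1539] yaw 158.58 t 13.05 | delta [-0.0024, 0.0012, 0.0038] spin 0.08
[397.37938196 261.44646806]
35 30 [324. 345.]
35 45 [338. 352.]
35 60 [356. 354.]
35 75 [377. 349.]
35 90 [399. 338.]
39 30 [315. 355.]
39 45 [331. 363.]
39 60 [351. 364.]
39 75 [375. 358.]
39 90 [399. 346.]
```

View pics/b1.png

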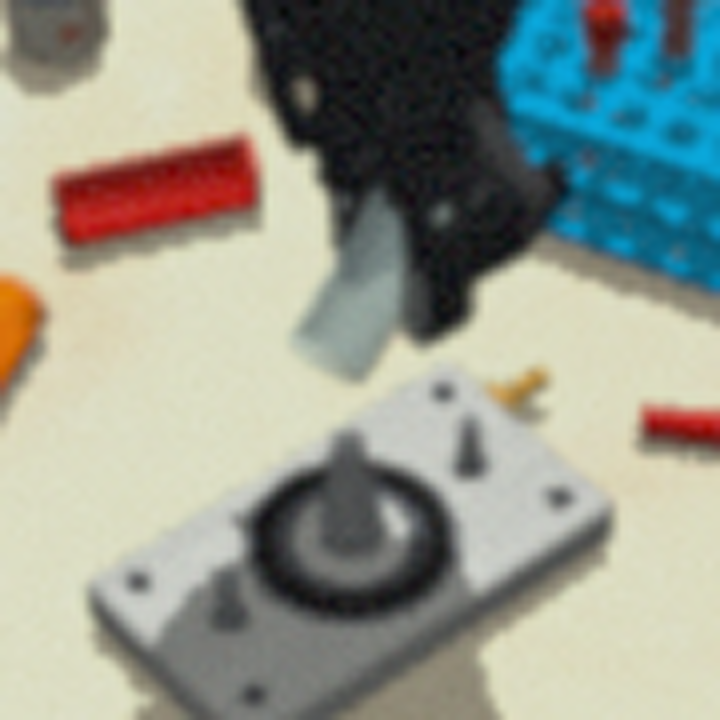

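View pics/b1t.png

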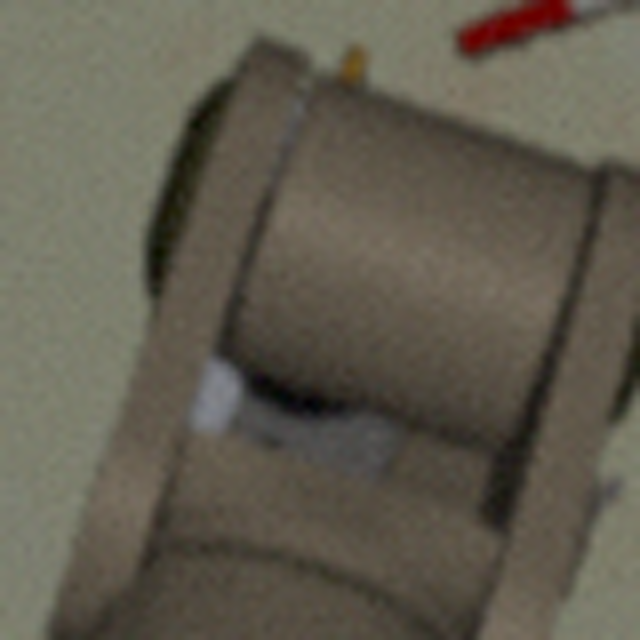

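```bash
python3 - <<'E'
from h import *
J=np.ascontiguousarray(capture("scene")) 
o=np.array([217,170])
print("peg tip",(proj("scene",(.470,-.04,.076))-o)*8,"far dowel",(proj("scene",(.470+.052*.930,-.04-.052*.3665,.049))-o)*8)
s=sense();P=s["tool_pos"]-[0,0,.006];print(s["tool_pos"])
out=[]
for phi in (45,55,65):
  im=cv2.resize(J[170:260,217:307,::-1],(450,450),interpolation=cv2.INTER_CUBIC)[100:290,80:300].copy()
  im=cv2.resize(im,None,fx=1.2,fy=1.2)
  y=np.radians(158.5);f=np.radians(phi);h=np.array([np.cos(y)*np.cos(f),np.sin(y)*np.cos(f),-np.sin(f)])
  n1=np.array([-np.sin(y),np.cos(y),0]);n2=np.cross(h,n1)
  for t in (.037,-.038):
    pts=[((proj("scene",P+t*h+.0145*(np.cos(q)*n1+np.sin(q)*n2))-o)*5-[80,100])*1.2 for q in np.linspace(0,6.283,40)]
    cv2.polylines(im,[np.int32(pts)],True,(0,0,255),1)
  out.append(im)
cv2.imwrite("pics/b2.png",np.hstack(out))
E
```

```text
peg tip [349.06968642 447.43669691] far dowel [470.99713446 426.17193442]
[ 0.48909266 -0.04862726  0.15612025]
```

View pics/b2.png

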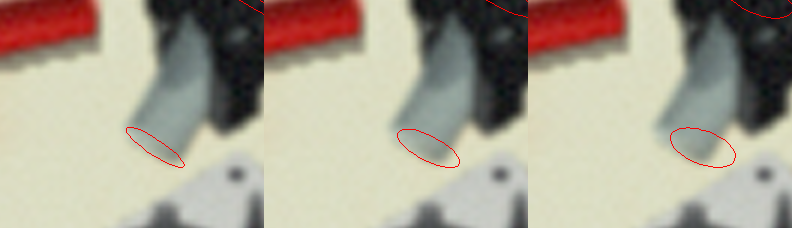

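```bash
python3 -m inch '[{"delta_pos":[-0.006,0,0],"spin":0,"hand":0.02},{"delta_pos":[-0.006,0,0.02],"spin":0,"hand":0.02},{"delta_pos":[-0.006,0,0.035],"spin":0,"hand":0.02},{"delta_pos":[-0.006,0,0.042],"spin":0,"hand":0.02},{"delta_pos":[-0.006,0,0.042],"spin":0,"hand":0.02}]' 20
python3 - <<'E'
from h import *
go(.4946,-.0497,.106,158.5)
J=capture("scene")
crop("s",J,262,222,40,8,"pics/b3.png")
E
```

```text
time: 13.7
tool_pos: [0.4944, -0.0508, 0.1131]
ee_rot: [-3.142, -0.001, 2.766]
contact_force: [0.6, 0.3, 0.1]
opening: 0.0275
now [ 0.4944 -0.0508  0.1131] yaw 158.5 t 13.7 | delta [0.0002, 0.0011, 0.0071] spin -0.0
```

View pics/b3.png

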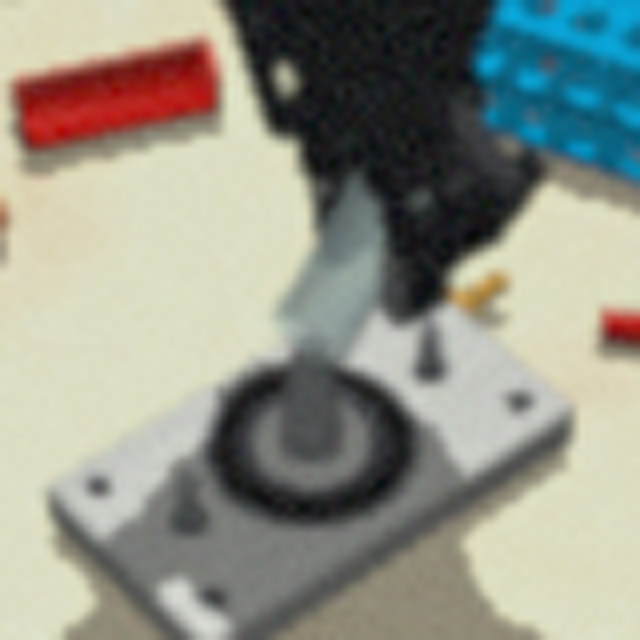

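Scene view: the peg tip (crop 308,350) lies right under the tilted mouth (crop 280–355, 320–360). I go down with the tip inside, then swing the grip forward over the peg.

```bash
python3 -m inch '[{"delta_pos":[0,0.001,0.005],"spin":0,"hand":0.02},{"delta_pos":[0,0.001,0.009],"spin":0,"hand":0.02},{"delta_pos":[0.003,0.001,0.010],"spin":0,"hand":0.02},{"delta_pos":[0.006,0.001,0.010],"spin":0,"hand":0.02},{"delta_pos":[0.009,0.001,0.010],"spin":0,"hand":0.02},{"delta_pos":[0.012,0.001,0.010],"spin":0,"hand":0.02}]' 20
python3 - <<'E'
from h import *
go(.470,-.040,.106,158.5)
J=capture("scene")
crop("s",J,262,222,40,8,"pics/b4.png")
E
```

```text
time: 14.35
tool_pos: [0.4867, -0.0465, 0.1055]
ee_rot: [3.141, 0.011, 2.766]
contact_force: [10.1, -2.9, 7.4]
opening: 0.0274
now [ 0.4867 -0.0465  0.1055] yaw 158.45 t 14.35 | delta [0.0179, -0.0001, -0.0007] spin -0.05
```

View pics/b4.png

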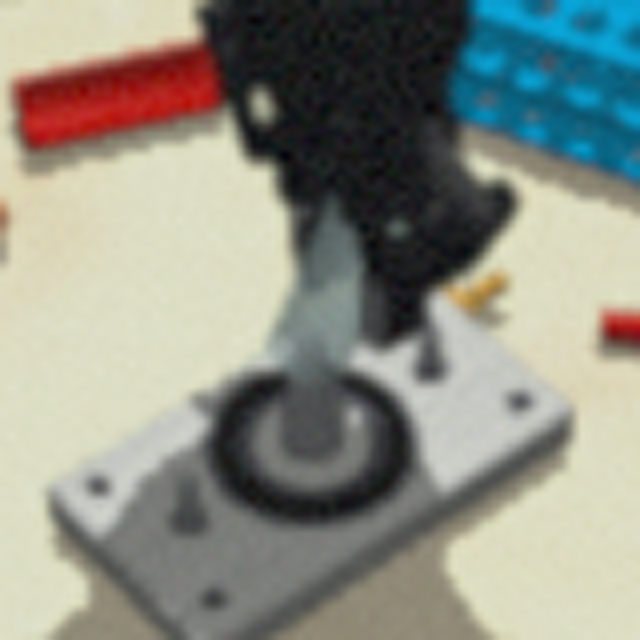

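```bash
python3 -m inch '[{"delta_pos":[0.003,0,0],"spin":0,"hand":0.02},{"delta_pos":[0.006,0,0],"spin":0,"hand":0.02},{"delta_pos":[0.009,0,0],"spin":0,"hand":0.02},{"delta_pos":[0.012,0,0],"spin":0,"hand":0.02},{"delta_pos":[0.015,0,0],"spin":0,"hand":0.02},{"delta_pos":[0.018,0,0],"spin":0,"hand":0.02}]' 20
python3 - <<'E'
from h import *
go(.470,-.040,.106,158.5)
J=capture("scene")
crop("s",J,262,222,40,8,"pics/b5.png")
E
```

```text
time: 15.0
tool_pos: [0.4695, -0.0395, 0.105]
ee_rot: [3.14, 0.009, 2.766]
contact_force: [9.9, 0.3, 1.5]
opening: 0.0271
now [ 0.4695 -0.0395  0.105 ] yaw 158.46 t 15.0 | delta [-0.0007, -0.0003, -0.001] spin -0.04
```

View pics/b5.png

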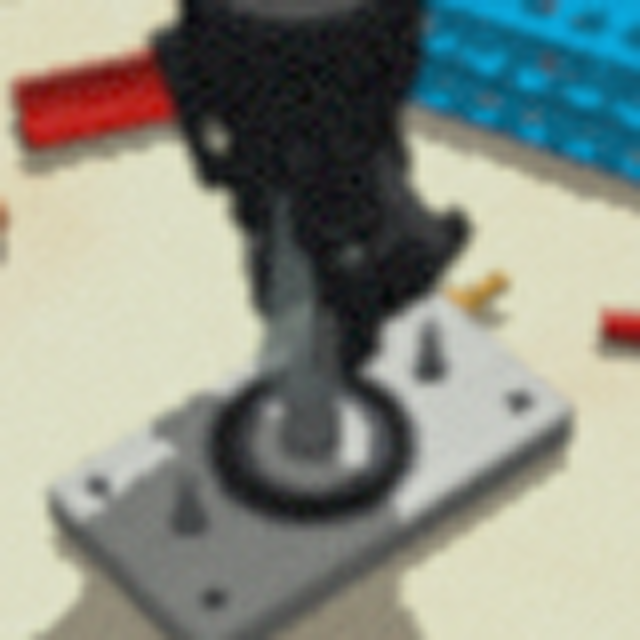

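```bash
python3 -m inch '[{"delta_pos":[0.003,0,0],"spin":0,"hand":0.02},{"delta_pos":[0.006,0,0],"spin":0,"hand":0.02},{"delta_pos":[0.006,0,0],"spin":0,"hand":0.02},{"delta_pos":[0.003,0,0.005],"spin":0,"hand":0.02},{"delta_pos":[0.001,0,0.010],"spin":0,"hand":0.02},{"delta_pos":[0.001,0,0.015],"spin":0,"hand":0.02},{"delta_pos":[0.001,0,0.018],"spin":0,"hand":0.02},{"delta_pos":[0,0,0.018],"spin":0,"hand":0.02}]' 20
python3 - <<'E'
from h import *
go(.470,-.040,.070,158.5)
J=capture("scene")
crop("s",J,262,222,40,8,"pics/b6.png")
E
```

```text
time: 15.85
tool_pos: [0.4673, -0.0386, 0.0849]
ee_rot: [3.141, 0.001, 2.766]
contact_force: [4.5, 3.4, -0.4]
opening: 0.0275
now [ 0.4673 -0.0386  0.0849] yaw 158.47 t 15.85 | delta [-0.003, -0.0004, 0.0149] spin -0.03
```

View pics/b6.png

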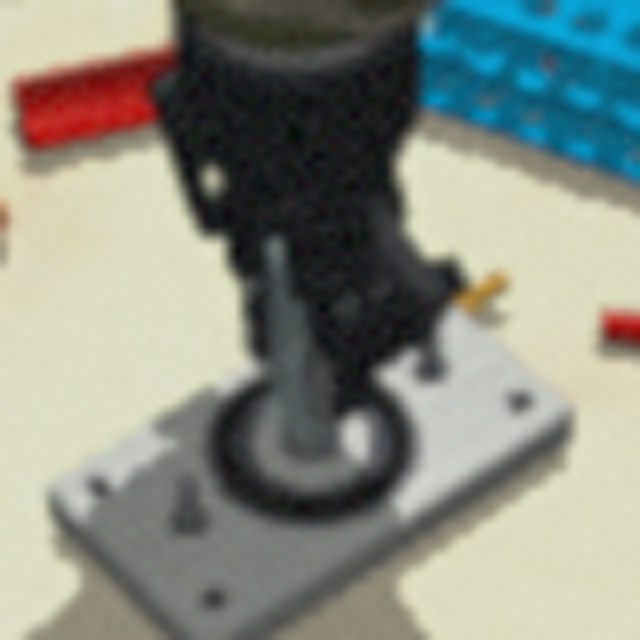

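```bash
python3 -m inch '[{"delta_pos":[-0.002,0,0.004],"spin":0,"hand":0.02},{"delta_pos":[-0.002,0,0.008],"spin":0,"hand":0.02},{"delta_pos":[-0.002,0,0.011],"spin":0,"hand":0.02},{"delta_pos":[-0.002,0,0.014],"spin":0,"hand":0.02},{"delta_pos":[-0.002,0,0.014],"spin":0,"hand":0.02}]' 20
```

```text
time: 16.4
tool_pos: [0.4692, -0.0381, 0.0707]
ee_rot: [3.138, 0.001, 2.765]
contact_force: [9.5, 13.3, -4.9]
opening: 0.0273
```

```bash
python3 -m inch '[{"delta_pos":[-0.001,0.0015,0],"spin":0,"hand":0.02},{"delta_pos":[-0.001,0.003,0],"spin":0,"hand":0.02},{"delta_pos":[-0.001,0.003,0.002],"spin":0,"hand":0.02},{"delta_pos":[-0.001,0.003,0.004],"spin":0,"hand":0.02},{"delta_pos":[-0.001,0.003,0.005],"spin":0,"hand":0.02}]' 20
python3 - <<'E'
from h import *
go(.470,-.040,.070,158.5)
J=capture("scene")
crop("s",J,262,222,40,8,"pics/b7.png")
E
```

```text
time: 16.9
tool_pos: [0.4703, -0.0372, 0.0659]
ee_rot: [-3.141, -0.001, 2.766]
contact_force: [0.0, 0.0, -0.6]
opening: 0.027
now [ 0.4703 -0.0372  0.0659] yaw 158.48 t 16.9 | delta [-0.0007, -0.0027, -0.0041] spin -0.02
```

View pics/b7.png

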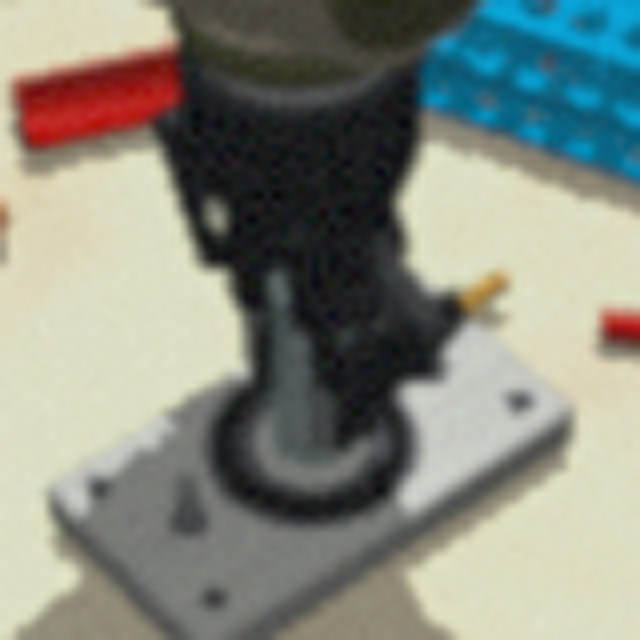

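```bash
python3 -m inch '[{"delta_pos":[0,0,0.002],"spin":0,"hand":0.02},{"delta_pos":[0,0,0.004],"spin":0,"hand":0.02},{"delta_pos":[0,0,0.005],"spin":0,"hand":0.02}]' 20
```

```text
time: 17.25
tool_pos: [0.471, -0.0372, 0.064]
ee_rot: [-3.141, 0.001, 2.767]
contact_force: [-12.2, 2.8, 36.3]
opening: 0.0278
```

```bash
python3 -m inch '[{"delta_pos":[0,0,-0.002],"spin":0,"hand":0.02},{"delta_pos":[0,0,-0.002],"spin":0,"hand":0.035},{"delta_pos":[0,0,-0.002],"spin":0,"hand":0.05},{"delta_pos":[0,0,-0.002],"spin":0,"hand":0.06},{"delta_pos":[0,0,-0.002],"spin":0,"hand":0.06},{"delta_pos":[0,0,-0.02],"spin":0,"hand":0.06},{"delta_pos":[0,0,-0.05],"spin":0,"hand":0.06},{"delta_pos":[0,0,-0.1],"spin":0,"hand":0.06},{"delta_pos":[0,0,-0.14],"spin":0,"hand":0.06},{"delta_pos":[0,0,-0.14],"spin":0,"hand":0.06}]' 20
python3 - <<'E'
from h import *
go(.4424,-.240,.22,15.4)
J=capture("scene")
crop("s",J,262,222,40,8,"pics/c1.png")
E
```

```text
time: 18.25
tool_pos: [0.4725, -0.0376, 0.206]
ee_rot: [3.141, 0.009, 2.766]
contact_force: [1.2, -0.8, -1.5]
opening: 0.0602
now [ 0.4725 -0.0376  0.206 ] yaw 158.5 t 18.25 | delta [-0.0463, -0.1993, -0.0136] spin 143.1
```

View pics/c1.png

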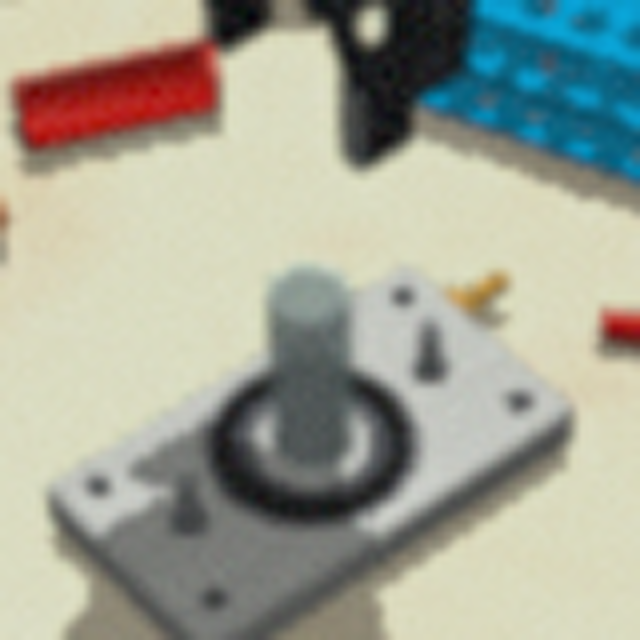

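Scene view: the vial stands upright over the peg (top disc at crop 308,290, rim at 310,455). Next I check seating by overlay and measure the cover closely.

```bash
python3 - <<'E'
from h import *
J=np.load("scene0.npy");I=np.load("top0.npy")
K=capture("scene")
im=cv2.resize(K[182:262,222:302,::-1],(400,400),interpolation=cv2.INTER_CUBIC)
for z,r in((.101,.0145),(.026,.0145),(.029,.033)):
    pts=[(proj("scene",(.470+r*np.cos(q),-.040+r*np.sin(q),z))-[222,182])*5 for q in np.linspace(0,6.283,40)]
    cv2.polylines(im,[np.int32(pts)],True,(0,0,255),1)
print([(np.round(d["point"],1).tolist(),round(d["conf"],2)) for l in("vial","vial_mouth") for d in landmark_of("scene",l)])
print(proj("scene",(.47,-.04,.101)),proj("scene",(.47,-.04,.026)))
a=cv2.resize(J[232:312,285:365,::-1],(400,400),interpolation=cv2.INTER_CUBIC)
b=cv2.convertScaleAbs(cv2.resize(I[204:260,320:376,::-1],(400,400),interpolation=cv2.INTER_CUBIC),alpha=1.7)
cv2.imwrite("pics/c2.png",im); cv2.imwrite("pics/c2b.png",np.hstack([a,b]))
E
```

```text
[([219.3, 259.4], 0.85), ([227.8, 206.4], 0.73), ([197.8, 223.2], 0.54), ([208.0, 217.0], 0.69), ([238.9, 260.5], 0.64), ([188.8, 246.1], 0.57)]
[260.42510917 219.45514894] [261.03388996 238.3500809 ]
```

View pics/c2.png

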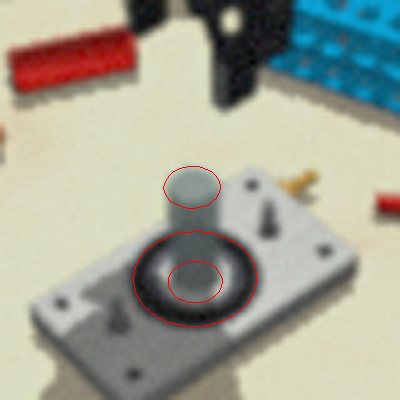

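View pics/c2b.png

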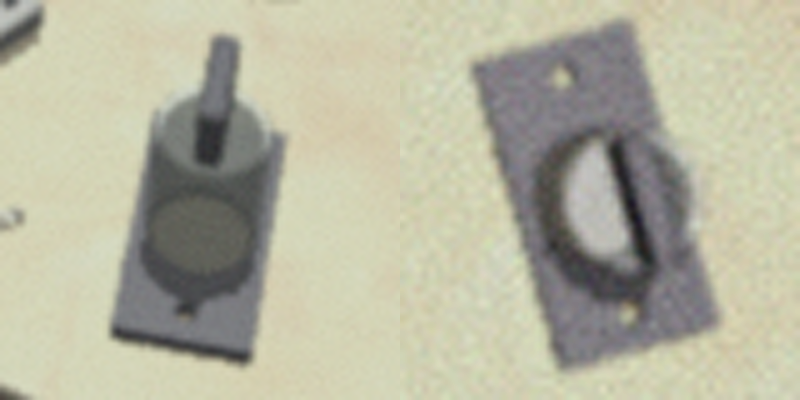

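```bash
python3 - <<'E'
from h import *
def w(cam,o,s,L,z): return np.array([atz(cam,(o[1]+p[1]/s,o[0]+p[0]/s),z)[:2] for p in L])
P=w("top",(320,204),7.143,[(72,65),(232,20),(320,325),(163,368)],.010);print("centre",P.mean(0))
for a,b in((3,0),(2,1)): d=P[b]-P[a];print(np.degrees(np.arctan2(d[1],d[0])),np.linalg.norm(d))
d=P[0]-P[1];print(np.degrees(np.arctan2(d[1],d[0]))-90,np.linalg.norm(d))
P=w("top",(320,204),7.143,[(162,74),(229,313)],.010);d=P[0]-P[1];print("holes",P.mean(0),np.degrees(np.arctan2(d[1],d[0])),np.linalg.norm(d))
# scene: grip bar top ends, hole
h=w("scene",(285,232),5,[(187,308)],.010)[0];a=np.radians(15.4);print("hole scene->centre",h+.052*np.array([np.cos(a),np.sin(a)]))
P=w("scene",(285,232),5,[(112,326),(252,350)],.010);d=P[0]-P[1];print("near edge",P,np.degrees(np.arctan2(d[1],d[0]))-90,"->",P.mean(0)+.068*np.array([np.cos(a),np.sin(a)]))
# bar top: near end (213,115) far end (225,38)
P=w("scene",(285,232),5,[(213,117),(226,38)],.132);print("bar",P,P.mean(0))
for p in [(.442,-.2405,.132)]:
  for t in(-.026,.026): print((proj("scene",(p[0]+t*np.cos(a),p[1]+t*np.sin(a),p[2]))-[285,232])*5,(proj("top",(p[0]+t*np.cos(a),p[1]+t*np.sin(a),p[2]))-[320,204])*7.143)
E
```

```text
centre [ 0.44282997 -0.24141247]
16.164819114905757 0.1335124663267479
15.362176310984935 0.13415733399700674
15.510144809946397 0.07112966045652394
holes [ 0.44317746 -0.24088405] 15.011657852437194 0.10483645944867388
hole scene->centre [ 0.44977348 -0.23850247]
near edge [[ 0.37267622 -0.22457419]
 [ 0.39280963 -0.28970348]] 17.177950715042556 -> [ 0.44830141 -0.23908102]
bar [[ 0.4219475  -0.24618505]
 [ 0.46832216 -0.23231128]] [ 0.44513483 -0.23924817]
[210.98726191 125.59146069] [272.02435963 269.21092298]
[227.42185578  40.78170959] [234.4624832  139.07003788]
```

```bash
python3 -m inch '[{"delta_pos":[-0.01,-0.04,-0.01],"spin":-8,"hand":0.05},{"delta_pos":[-0.02,-0.08,-0.01],"spin":-16,"hand":0.05},{"delta_pos":[-0.03,-0.12,-0.01],"spin":-24,"hand":0.05},{"delta_pos":[-0.04,-0.16,-0.01],"spin":-32,"hand":0.05},{"delta_pos":[-0.0477,-0.1987,-0.01],"spin":-37,"hand":0.05},{"delta_pos":[-0.0477,-0.1987,0.02],"spin":-37,"hand":0.05},{"delta_pos":[-0.0477,-0.1987,0.03],"spin":-37,"hand":0.05},{"delta_pos":[-0.0477,-0.1987,0.03],"spin":-37,"hand":0.05}]' 20
python3 - <<'E'
from h import *
go(.444,-.240,.124,195.5)
I=capture("top");J=capture("scene")
t=[cv2.resize(a[r-32:r+32,c-32:c+32,::-1],(390,390),interpolation=cv2.INTER_CUBIC) for a,c,r in((I,348,232),(J,325,262))]
cv2.imwrite("pics/d1.png",np.hstack(t))
E
```

```text
time: 19.25
tool_pos: [0.4414, -0.2384, 0.1692]
ee_rot: [3.137, -0.003, -2.871]
contact_force: [0.4, -0.0, 0.1]
opening: 0.05
now [ 0.4414 -0.2384  0.1692] yaw -164.51 t 19.25 | delta [-0.0022, -0.0025, 0.0452] spin -0.01
```

View pics/d1.png

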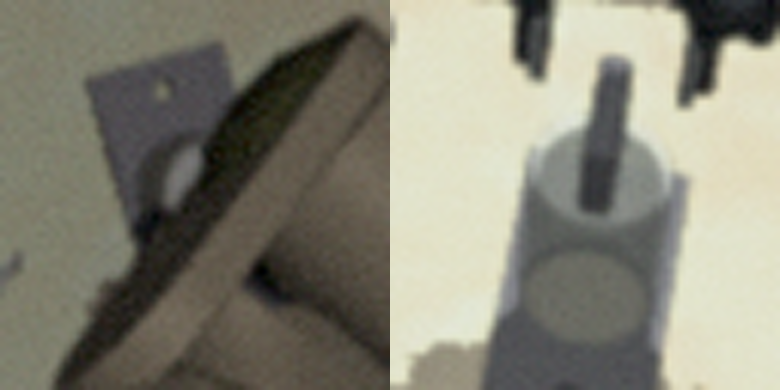

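```bash
python3 -m inch '[{"delta_pos":[-0.002,-0.002,0.03],"spin":0,"hand":0.05},{"delta_pos":[-0.002,-0.002,0.046],"spin":0,"hand":0.05},{"delta_pos":[-0.002,-0.002,0.046],"spin":0,"hand":0.05},{"delta_pos":[-0.002,-0.002,0.046],"spin":0,"hand":0.005},{"delta_pos":[-0.002,-0.002,0.046],"spin":0,"hand":0.005},{"delta_pos":[-0.002,-0.002,0.046],"spin":0,"hand":0.005},{"delta_pos":[-0.002,-0.002,0.046],"spin":0,"hand":0.005},{"delta_pos":[-0.002,-0.002,0.046],"spin":0,"hand":0.005}]' 60
python3 - <<'E'
from h import *
go(.444,-.240,.124,195.5)
E
```

```text
time: 20.15
tool_pos: [0.4448, -0.241, 0.1261]
ee_rot: [-3.141, 0.001, -2.871]
contact_force: [-2.4, 2.4, 6.6]
opening: 0.013
now [ 0.4448 -0.241   0.1261] yaw -164.51 t 20.15 | delta [0.0005, 0.0011, 0.0021] spin -0.01
```

```bash
python3 -m inch '[{"delta_pos":[0,0,-0.03],"spin":0,"hand":0.005},{"delta_pos":[0,0,-0.07],"spin":0,"hand":0.005},{"delta_pos":[0,0,-0.11],"spin":0,"hand":0.005},{"delta_pos":[0,0,-0.137],"spin":0,"hand":0.005},{"delta_pos":[0,0,-0.137],"spin":8,"hand":0.005},{"delta_pos":[-0.02,0.045,-0.137],"spin":16,"hand":0.005},{"delta_pos":[-0.04,0.09,-0.137],"spin":24,"hand":0.005},{"delta_pos":[-0.06,0.135,-0.137],"spin":32,"hand":0.005},{"delta_pos":[-0.079,0.165,-0.137],"spin":37,"hand":0.005},{"delta_pos":[-0.079,0.188,-0.137],"spin":37,"hand":0.005}]' 60
python3 -m inch '[{"delta_pos":[0,0,0],"spin":0,"hand":0.005},{"delta_pos":[0,0,0],"spin":0,"hand":0.005}]' 60
python3 - <<'E'
from h import *
go(.4705,-.0385,.26,158.5)
I=capture("top");J=capture("scene")
crop("s",J,258,198,70,5,"pics/e1.png");crop("s",I,282,222,45,8,"pics/e1t.png")
E
```

```text
time: 21.15
tool_pos: [0.471, -0.0357, 0.2622]
ee_rot: [3.141, -0.0, 2.765]
contact_force: [0.1, -1.0, -2.2]
opening: 0.0133
time: 21.35
tool_pos: [0.4705, -0.0386, 0.2623]
ee_rot: [-3.141, -0.0, 2.767]
contact_force: [1.1, -0.2, -2.2]
opening: 0.0131
now [ 0.4705 -0.0386  0.2623] yaw 158.54 t 21.35 | delta [0.0, 0.0001, 0.0023] spin 0.04
```

View pics/e1.png

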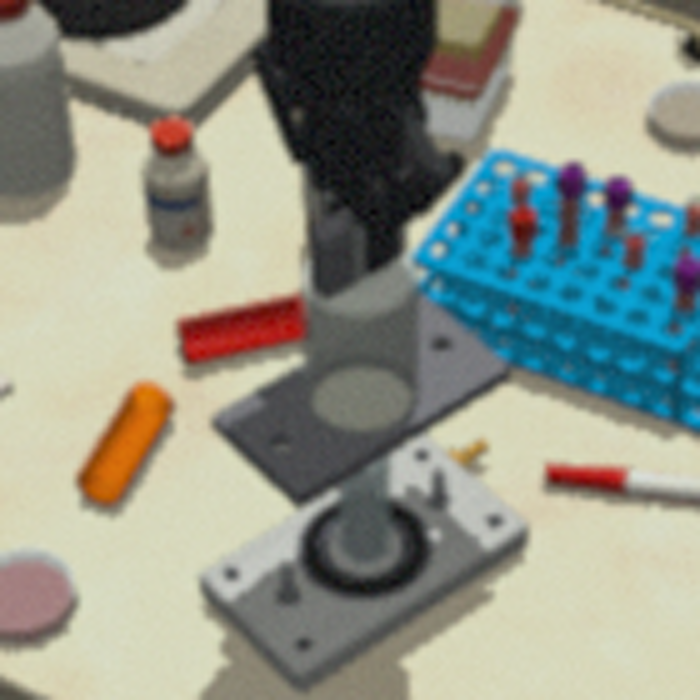

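View pics/e1t.png

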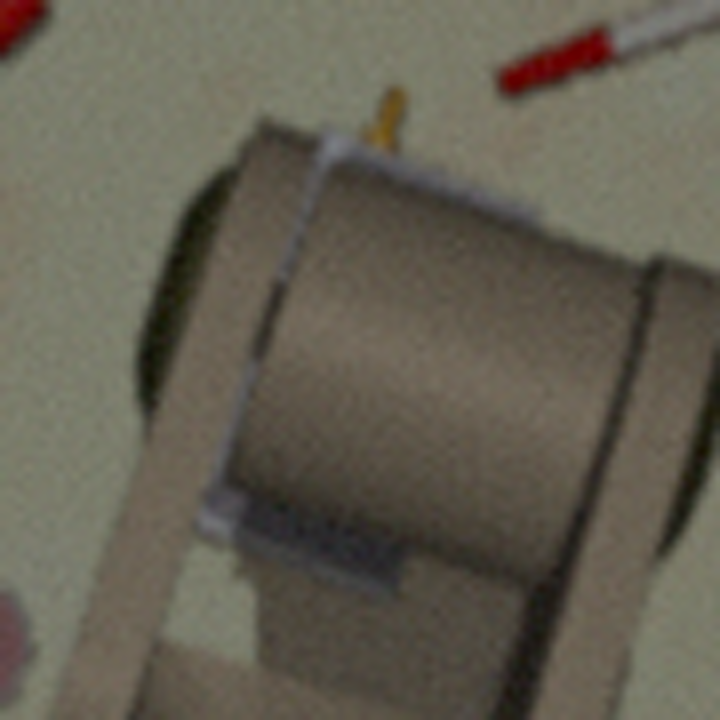

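```bash
python3 - <<'E'
from h import *
P=np.array([atz("scene",(128+r/5,188+c/5),.146)[:2] for c,r in((282,438),(443,343))]);d=P[1]-P[0]
print("holes",P,P.mean(0),np.degrees(np.arctan2(d[1],d[0])),np.linalg.norm(d))
P=np.array([atz("scene",(128+r/5,188+c/5),.146)[:2] for c,r in((213,417),(298,490))]);d=P[0]-P[1];u=np.array([np.cos(np.radians(-21.5)),np.sin(np.radians(-21.5))])
print("near edge",np.degrees(np.arctan2(d[1],d[0]))-90,np.linalg.norm(d),P.mean(0)+.068*u)
for l in("cover","cover_hole","cover_grip"):print(l,[(np.round(x["point"],1).tolist(),round(x["conf"],2)) for x in landmark_of("scene",l)])
print(proj("scene",(.4705,-.0386,.136)))
E
```

```text
holes [[ 0.42720142 -0.02001276]
 [ 0.52306235 -0.05854943]] [ 0.47513188 -0.0392811 ] -21.900423213779828 0.10331695026460001
near edge -19.219706228765432 0.06548233923994941 [ 0.47558516 -0.03834792]
cover [([206.9, 259.8], 0.8)]
cover_hole [([197.3, 277.0], 0.79)]
cover_grip [([172.2, 256.2], 0.97)]
[259.73709365 209.75730677]
```

```bash
python3 - <<'E'
from h import *
for z in (.146,.136):
  P=np.array([atz("top",(177+r/8,237+c/8),z)[:2] for c,r in((328,138),(205,530))]);d=P[0]-P[1]
  a=np.radians(-21.5);x=np.array([np.cos(a),np.sin(a)]);y=np.array([-np.sin(a),np.cos(a)])
  print(np.degrees(np.arctan2(d[1],d[0])),np.linalg.norm(d),P.mean(0)-.035*y)
# base as seen by top with ring
print(atz("top",(186+201/5.5,246+195.5/5.5),.029))
# check top/scene consistency: vial bottom disc top etc.
E
```

```text
-17.592477740858904 0.13990055387578354 [ 0.46798525 -0.0380594 ]
-17.592477740858907 0.14105585290508885 [ 0.46801788 -0.03818536]
[ 0.46951575 -0.04045839  0.029     ]
```

```bash
python3 -m inch '[{"delta_pos":[0,0,0.03],"spin":0,"hand":0.005},{"delta_pos":[0,0,0.055],"spin":0,"hand":0.005},{"delta_pos":[0,0,0.072],"spin":0,"hand":0.005},{"delta_pos":[0,0,0.076],"spin":0,"hand":0.005},{"delta_pos":[0,0,0.076],"spin":0,"hand":0.005},{"delta_pos":[0,0,0.076],"spin":0,"hand":0.005}]' 60
python3 - <<'E'
from h import *
go(.4705,-.0385,.186,158.5)
I=capture("top");J=capture("scene")
crop("s",J,262,228,40,9,"pics/e2.png");crop("s",I,282,222,40,9,"pics/e2t.png")
E
```

```text
time: 22.2
tool_pos: [0.471, -0.0389, 0.1873]
ee_rot: [3.142, 0.002, 2.766]
contact_force: [0.5, 0.6, -2.0]
opening: 0.0129
now [ 0.471  -0.0389  0.1873] yaw 158.47 t 22.2 | delta [0.0006, 0.0002, 0.0013] spin -0.03
```

View pics/e2.png

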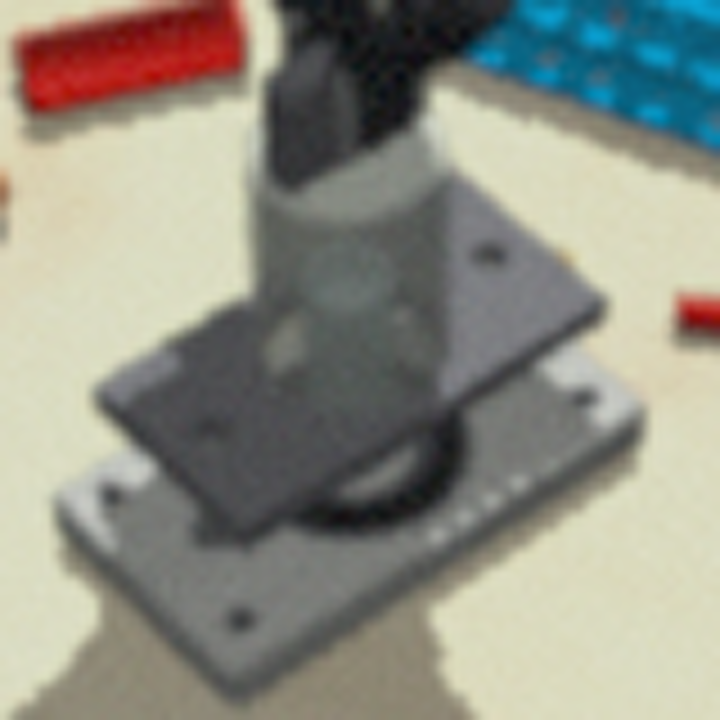

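View pics/e2t.png

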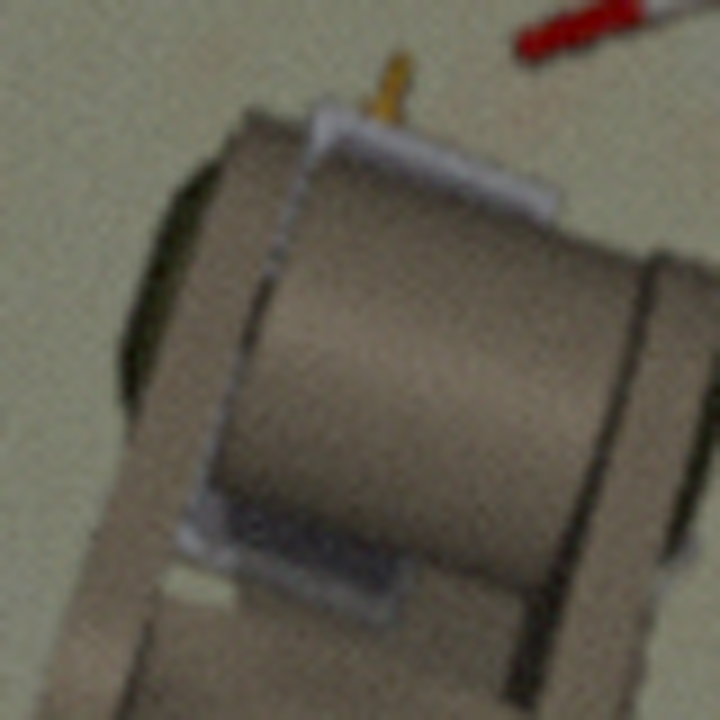

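```bash
python3 - <<'E'
from h import *
W=lambda L,z:np.array([atz("scene",(188+r/9,222+c/9),z)[:2] for c,r in L])
for z in(.071,):
  P=W([(210,425),(490,253)],z);d=P[1]-P[0];print("holes",P.mean(0),np.degrees(np.arctan2(d[1],d[0])),np.linalg.norm(d))
  P=W([(97,392),(240,527),(607,295)],z);print("corners",(P[0]+P[2])/2,np.linalg.norm(P[0]-P[1]),np.linalg.norm(P[2]-P[1]))
# base screw holes: (112,497),(240,620),(582,398)
P=W([(112,497),(240,620),(582,398)],.024);print("base screws",(P[0]+P[2])/2, np.linalg.norm(P[0]-P[1]),np.linalg.norm(P[2]-P[1]))
P=W([(60,500),(237,685),(642,412)],.024);print("base corners",(P[0]+P[2])/2,np.linalg.norm(P[0]-P[1]),np.linalg.norm(P[2]-P[1]))
P=W([(350,275)],.101);print("vial top",P)
W=lambda L,z:np.array([atz("top",(182+r/9,242+c/9),z)[:2] for c,r in L])
P=W([(318,105),(560,205),(385,618),(185,545)],.071);print("top corners",P.mean(0),[np.linalg.norm(P[i]-P[i-1]) for i in range(4)],P)
P=W([(318,105),(385,618)],.071);print(P.mean(0));P=W([(560,205),(185,545)],.071);print(P.mean(0))
E
```

```text
holes [ 0.47578309 -0.0382016 ] -21.819239387787498 0.1043975476088905
corners [ 0.47414088 -0.03972575] 0.065828596889372 0.13623013896193994
base screws [ 0.47319866 -0.03739643] 0.0603975278376503 0.13073790354992984
base corners [ 0.47086333 -0.0401079 ] 0.08716434260442286 0.1558370175379893
vial top [[ 0.47328593 -0.03950956]]
top corners [ 0.4689213  -0.04090197] [np.float64(0.1477705166015056), np.float64(0.08452107292490713), np.float64(0.14411777465750233), np.float64(0.06823994215190182)] [[ 0.5535687  -0.02695774]
 [ 0.52109336 -0.10499083]
 [ 0.3887792  -0.04786907]
 [ 0.41224393  0.01620976]]
[ 0.47117395 -0.03741341]
[ 0.46666864 -0.04439054]
```

```bash
python3 -m inch '[{"delta_pos":[0.0025,-0.0005,0],"spin":0,"hand":0.005},{"delta_pos":[0.0025,-0.0005,0.006],"spin":0,"hand":0.005},{"delta_pos":[0.0025,-0.0005,0.010],"spin":0,"hand":0.005},{"delta_pos":[0.0025,-0.0005,0.014],"spin":0,"hand":0.005},{"delta_pos":[0.0025,-0.0005,0.016],"spin":0,"hand":0.005},{"delta_pos":[0.0025,-0.0005,0.016],"spin":0,"hand":0.005}]' 60
python3 - <<'E'
from h import *
go(.4705,-.0385,.186,158.5)
J=capture("scene")
crop("s",J,262,228,40,9,"pics/e3.png")
E
```

```text
time: 22.9
tool_pos: [0.4684, -0.0381, 0.1702]
ee_rot: [3.141, 0.001, 2.766]
contact_force: [1.7, -0.0, -1.5]
opening: 0.0131
now [ 0.4684 -0.0381  0.1702] yaw 158.48 t 22.9 | delta [-0.0021, 0.0004, -0.0158] spin -0.02
```

View pics/e3.png

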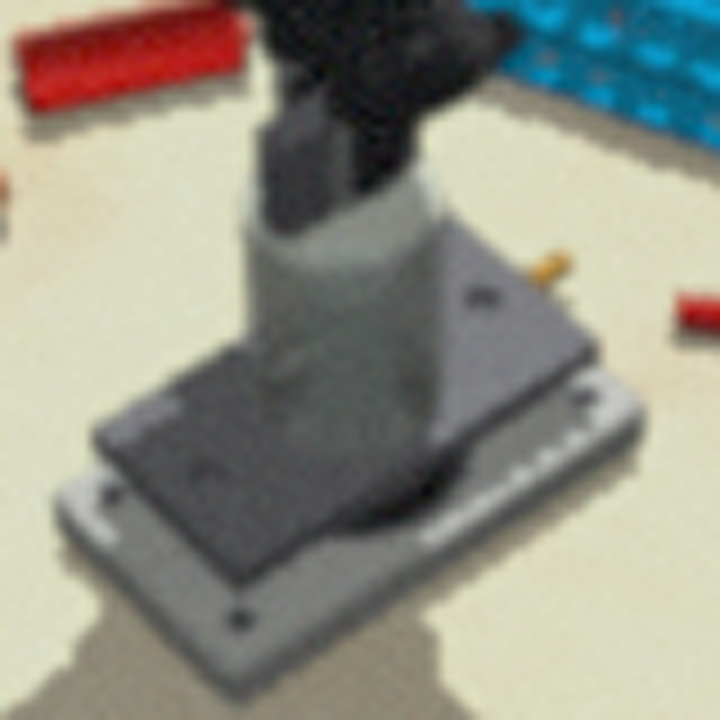

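```bash
python3 -m inch '[{"delta_pos":[0,0,0.003],"spin":0,"hand":0.005},{"delta_pos":[0,0,0.006],"spin":0,"hand":0.005},{"delta_pos":[0,0,0.008],"spin":0,"hand":0.005},{"delta_pos":[0,0,0.008],"spin":0,"hand":0.005}]' 60
python3 - <<'E'
from h import *
go(.4705,-.0385,.186,158.5)
W=lambda L,z:np.array([atz("scene",(188+r/9,222+c/9),z)[:2] for c,r in L])
P=W([(95,432),(240,573),(600,345)],.054);print("corners",(P[0]+P[2])/2)
P=W([(207,470),(485,297)],.054);d=P[1]-P[0];print("holes",P.mean(0),np.degrees(np.arctan2(d[1],d[0])),np.linalg.norm(d))
E
```

```text
time: 23.35
tool_pos: [0.4686, -0.0381, 0.1622]
ee_rot: [3.141, 0.002, 2.766]
contact_force: [5.0, 1.7, -1.7]
opening: 0.0131
now [ 0.4686 -0.0381  0.1622] yaw 158.47 t 23.35 | delta [-0.002, 0.0003, -0.0238] spin -0.03
corners [ 0.47108022 -0.03943789]
holes [ 0.47302783 -0.03799859] -21.69485995774127 0.10462958957015879
```

```bash
python3 -m inch '[{"delta_pos":[-0.001,0,0.002],"spin":0,"hand":0.005},{"delta_pos":[-0.001,0,0.004],"spin":0,"hand":0.005},{"delta_pos":[-0.001,0,0.006],"spin":0,"hand":0.005},{"delta_pos":[-0.001,0,0.006],"spin":0,"hand":0.005}]' 60
```

```text
time: 23.75
tool_pos: [0.469, -0.0384, 0.156]
ee_rot: [3.141, 0.0, 2.766]
contact_force: [4.7, 3.2, -2.6]
opening: 0.0129
```

```bash
python3 - <<'E'
from h import *
s=sense();print(s["tool_pos"],s["contact_force"],s["wrist_torque"])
J=capture("scene")
crop("s",J,262,228,40,9,"pics/e4.png")
E
```

```text
[ 0.46904351 -0.03836121  0.1559656 ] [ 4.73975807  3.18277844 -2.64332102] [ 0.67001932 -1.3694204  -0.05959002]
```

View pics/e4.png

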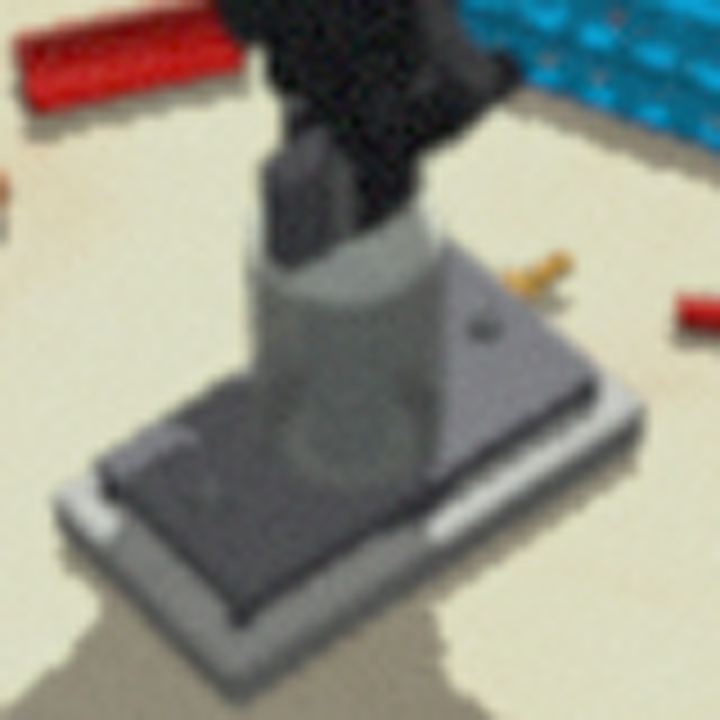

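```bash
python3 -m inch '[{"delta_pos":[-0.001,0.001,0.002],"spin":0,"hand":0.005},{"delta_pos":[-0.001,0.001,0.004],"spin":0,"hand":0.005},{"delta_pos":[-0.001,0.001,0.006],"spin":0,"hand":0.005},{"delta_pos":[-0.001,0.001,0.0075],"spin":0,"hand":0.005},{"delta_pos":[-0.001,0.001,0.0075],"spin":0,"hand":0.005}]' 80
```

```text
time: 24.3
tool_pos: [0.4701, -0.0378, 0.1502]
ee_rot: [-3.141, -0.0, 2.767]
contact_force: [-3.4, 5.0, 19.8]
opening: 0.0127
```

```bash
python3 -m inch '[{"delta_pos":[0.0005,0.0005,0.0007],"spin":0,"hand":0.005},{"delta_pos":[0.0005,0.0005,0.0007],"spin":0,"hand":0.005},{"delta_pos":[0.0005,0.0005,0.0007],"spin":0,"hand":0.005}]' 80
python3 - <<'E'
from h import *
s=sense();print(s["tool_pos"],s["contact_force"],s["wrist_torque"],s["ee_rot"])
I=capture("top");J=capture("scene")
im=cv2.resize(J[188:268,222:302,::-1],(560,560),interpolation=cv2.INTER_CUBIC)
cv2.imwrite("pics/f1.png",im)
a=np.radians(-21.5);x=np.array([np.cos(a),np.sin(a),0]);y=np.array([-np.sin(a),np.cos(a),0]);c=np.array([.4703,-.040,0])
im2=im.copy()
for z in(.024,.034):
    pts=[(proj("scene",c+sx*.068*x+sy*.035*y+[0,0,z])-[222,188]+.5)*7 for sx,sy in((1,1),(1,-1),(-1,-1),(-1,1))];cv2.polylines(im2,[np.int32(pts)],True,(0,0,255),1)
cv2.imwrite("pics/f2.png",im2)
for l in("cover","cover_hole","cell_base","vial"):print(l,[(np.round(d["point"],1).tolist(),round(d["conf"],2)) for d in landmark_of("scene",l)][:3])
print(proj("scene",c+[0,0,.024]),proj("scene",c),proj("scene",c+[0,0,.101]))
E
```

```text
time: 24.6
tool_pos: [0.47, -0.0375, 0.1501]
ee_rot: [-3.14, 0.001, 2.767]
contact_force: [-5.8, 3.3, 24.0]
opening: 0.0129
[ 0.47000968 -0.03749977  0.15007062] [-5.8059412   3.33764412 24.02190743] [ 0.28181602  1.10971097 -0.0777819 ] [-3.14045638e+00  1.06799868e-03  2.76690182e+00]
cover [([235.8, 259.3], 0.62), ([222.2, 276.2], 0.15)]
cover_hole [([229.5, 274.1], 0.84), ([170.3, 223.9], 0.36)]
cell_base [([242.9, 262.7], 0.78)]
vial [([198.0, 224.9], 0.57), ([229.6, 207.9], 0.52)]
[261.10453486 238.75719869] [261.28785399 244.46992187] [260.48269657 219.37902497]
```

View pics/f1.png

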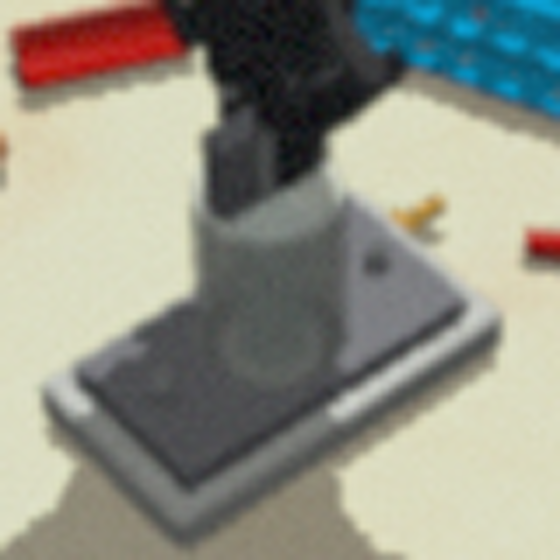

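View pics/f2.png

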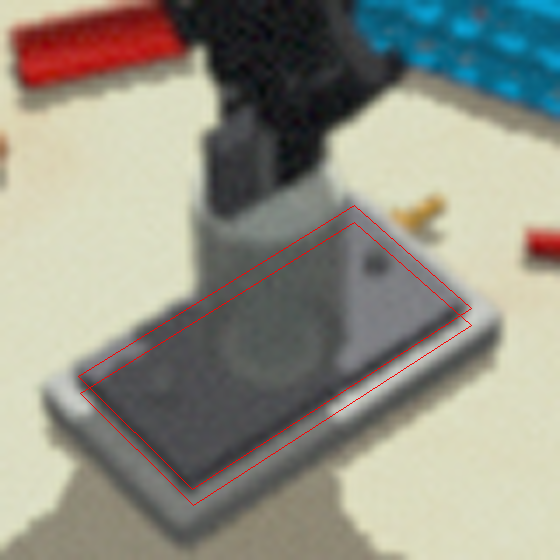

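```bash
python3 - <<'E'
from h import *
J=capture("scene")
def c(a,x0,y0,w,hh,k): return cv2.resize(a[y0:y0+hh,x0:x0+w,::-1],None,fx=k,fy=k,interpolation=cv2.INTER_LANCZOS4)
B=np.load("scene0.npy")
a=np.radians(-21.5);x=np.array([np.cos(a),np.sin(a),0]);y=np.array([-np.sin(a),np.cos(a),0])
C=np.array([.4703,-.040,0])
im=c(J,226,230,50,40,8);ref=c(B,226,230,50,40,8);ov=im.copy();ov2=ref.copy()
for o in(ov,ov2):
  for (hx,hy,z,col) in((.08,.045,.024,(255,0,0)),(.068,.035,.024,(0,0,255)),(.068,.035,.034,(0,160,0)),(.08,.045,0,(255,0,255))):
    if o is ov2 and hx<.07: continue
    pts=[(proj("scene",C+sx*hx*x+sy*hy*y+[0,0,z])-[226,230]+.5)*8 for sx,sy in((1,1),(1,-1),(-1,-1),(-1,1))];cv2.polylines(o,[np.int32(pts)],True,col,1)
cv2.imwrite("pics/f3.png",np.vstack([np.hstack([im,ov]),np.hstack([ref,ov2])])[:600])
E
```

```text
(no output)
```

View pics/f3.png

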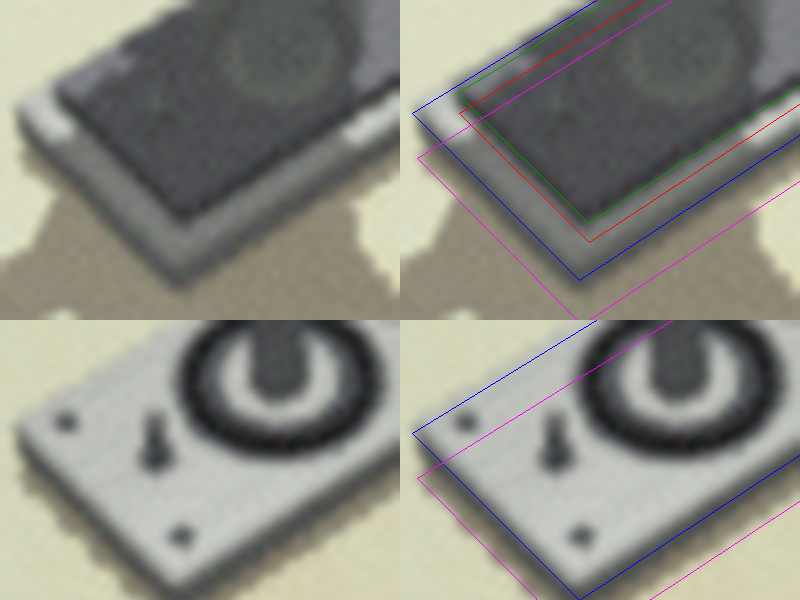

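The checks agree that the cover is shut:
- **Height:** the TCP is 24.0 mm above where it gripped the cover on the bench, which is the base's height.
- **Hard stop:** pushing 0.7 mm more moved the hand only 0.1 mm, while the force rose from 20 to 24 N.
- **Picture:** the flange's near corner dropped 1.45 px since the cover was just above the seal, which is about the 6 mm expected.

Handing in.

```bash
python3 - <<'E'
from h import *
B0=np.load("scene0.npy");J=capture("scene")
for l in("dish","tweezers","pen","bottle_large","bottle_small","wash"):print(l,[(np.round(d["point"],1).tolist(),round(d["conf"],2)) for d in landmark_of("scene",l)][:1])
s=sense();print(s["tool_pos"],s["contact_force"],np.abs(s["dq"]).max())
print(finish_job())
E
```

```text
dish []
tweezers [([281.6, 264.7], 0.66)]
pen [([227.0, 322.5], 0.61)]
bottle_large []
bottle_small [([173.9, 224.8], 0.72)]
wash [([157.1, 194.7], 0.73)]
[ 0.47000408 -0.03751119  0.15006821] [-5.65173117  2.95714503 24.39833101] 0.00226355039855373
the job is handed in; nothing more can be done
None
```

The vial is mouth down on the drying peg and the cover is held shut over it; I handed the job in after about 25 s of the 58 s allowed. The hand-in reports no verdict.

**What I did:** The hand can only point straight down, so the vial could not be turned by the wrist. The first grip, near the closed end, did not let it swing, so I put it back and gripped it nearer the middle. I tipped it by pressing its closed end on the rail's upper end, then used the peg inside its mouth to bring it upright. After seating it against the collar and letting go, I set the cover over both dowels and pressed it down, keeping hold.

**Last checks:**
- **Vial:** the outline drawn at full depth matched the standing vial in the picture.
- **Cover:** the hand stopped 24.0 mm above its height when it gripped the cover on the bench. It met a hard stop there with about 24 N upward on the tool and the arm at rest.
- **Other things:** tweezers, small bottle and wash bottle were found within about 4 pixels of where they started.

**Failed or disagreed:**
- The two cameras disagreed by about 6 mm on the cover's position along the base, so I placed it by the scene camera and the felt forces.
- The drawn flange edge was about 1.5 pixels off in the last picture, which I put down to blur at the base's edge.
- The final recognition did not find the dish or the large bottle. For the marker pen it had no usable start position in that view. I went near none of the three.

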